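Put the pliers and tape measure back in the drawer foam and shut the drawer

ROBOT

A 6-joint arm with a two-finger parallel gripper is mounted at the origin on the work surface. World frame = base frame: x ahead of the robot, y to its left, z up, the work surface at z = 0. Lengths are in m, angles in rad, forces in N, time in s.
With the tool pointing down it reaches from about 0.325 to 0.85 m from the base axis. Payload 4.4 kg.
Tool frame: the origin (TCP) lies on the centre line of the jaws, within the pads' length; the fingertips stand 11 mm ahead of it and the grasp point (between the pads) lies 8 mm behind it; y points along the fingers, x is the direction in which the jaws open and shut, and the axes are right-handed (so a half turn about y gives the same grasp; the last joint's range is limited). The gripper opens to 94 mm and grips with 3 to 60 N. Pads are 16 mm wide; open, the fingers measure 119 mm over their backs; the gripper's body (75 mm by 177 mm) begins 78 mm behind the grasp point.
Start: joints at [-1.351, 0.207, 1.542, -0, 1.393, -0.15], TCP at [0.208, -0.536, 0.216] pointing down, gripper open.
Joint ranges: [-2.73, 2.73], [-0.86, 2.22], [0.23, 2.46], [-1.11, 4.25], [0.08, 2.63], [-2.82, 2.82]. Speed limits (rad/s): [2.79, 2.79, 3.14, 3.14, 3.14, 3.14].

INTERFACE

Orientations are given as a unit quaternion [x, y, z, w].
In Python, from station import arm gives the robot as it stands.
- The arm moves only by the tool servo_tool, never from a script. Its arguments are lists of equal length, an entry for each row: "claw": the opening in per cent of the stroke, from 0 (shut) to 100 (fully open); "travel": the shift along the tool's x, y, z in m, a list of three; "yaw": the turn about the tool's y in degrees. A call has exactly 5 rows; each row shifts and turns the commanded pose from where the row before left it, along the tool's axes as they then stand; what a row does not reach is not made up. A row lasts 1/8 s, in which the tool goes at most 62.5 mm and 10.7 degrees, less where a joint would pass 70% of its speed; a pose out of reach is approached as far as the arm can. A call with a gripper value outside its range is refused whole. The fingers move at their own pace and stop on an object; "force" is the grip in N (left out, the last holds). Time passes only in rows, so rows that do not move let the fingers close, or fill a call up. It gives the time, the measured TCP pose, the force and the opening at its end, in the units of the state.
- arm.observe(): the state, without advancing time (a new reading comes with each control period).
- arm.grab_frame(name): name is "side" or "top"; returns a dict with "pixels" (384x512x3 uint8, red, green, blue), "fx", "fy", "cx", "cy" (pixels), "R" (3x3) and "t" (3): a world point X has camera coordinates R X + t. Camera axes: x right, y down, z forward; pixel columns grow to the right and rows downward; lengths in m; the calibration is good to about 2 mm. A picture is of the moment at which its call begins. There is no depth.
- arm.job_done(): hands the job in, once; it reports no verdict.
Trained networks look in the newest picture that a camera, given by its name, has taken for a name from the list of things; names that differ only in an ending like _2 or _b are one class to them, and where a whole thing is asked for, a point or a joint stands for the part that bears it (a point fixed in the world has none). Each returns a list of dicts, best first, with "confidence" (0 to 1); they miss things now and then, are a little off and sometimes report something else, mostly with a low value. They report only what shows in the picture. A call takes as long as a camera call.
- arm.boxes_of(query, camera): "box" ([left, top, right, bottom] in pixels, round what is visible of it).
- arm.masks_of(query, camera): "mask" (384x512 bool, what is visible of it) and "box" ([left, top, right, bottom] in pixels, round what is visible of it).
The state is a dict: "t": time; "q": joint angles; "qd": joint speeds; "joint_efforts": joint torques, N m; "tool_pos": TCP position; "eef_rot": TCP orientation; "ft_force": force on the tool from outside, world axes, zero at the start; "ft_torque": the same for the moment, N m; "grip_width": finger opening in m.
Only numpy, scipy, OpenCV 4.12 (cv2) and the standard library are available. Lean on these libraries where they do the work, as an engineer would, in place of code of your own. Each camera call takes 0.05 s, during which the arm holds its last target.

TASK

Put the blue-handled pliers and the orange tape measure back into their own cut-outs in the foam of the open tool-chest drawer, each pressed fully down onto the floor of its cut-out. Then push the drawer fully shut, and leave the other things on the bench where they are.

Things in the scene. Friction and masses are not known exactly. Their poses are not given: they have to be found in the camera images.
- pliers_center (a point): Combination pliers, blue handles, lying flat, rigid, 200 g. Point: middle of the pivot block, half-way up (7.5 mm above the underside), x to the jaws, z up. The block is 26 mm wide with parallel sides, 22 mm long, 15 mm thick: the place to take them, fingers closing across (y). Jaws 20 mm wide, 11 mm thick; handles 12 mm wide, 15 mm thick, spread to 54 mm over all at the ends.
- pliers_tip (a point): tip of the jaws of the pliers, x = +58 mm from pliers_center, half-way up
- pliers_tail (a point): midway between the handle ends of the pliers, x = -89 mm from pliers_center, half-way up
- tape_center (a point): Orange pocket tape measure lying on its side, 200 g, D-shaped from above, 30 mm thick. Point: on the axis of the round side (radius 27 mm, on the +x side), half-way up (15 mm); x points from the flat base to the round side, z up. Straight parallel sides 54 mm apart run from x = 0 to the flat base at x = -27 mm. Take it across these sides at about x = -10 mm.
- tape_foot (a point): middle of the flat base (black rubber foot) of the tape measure, x = -27 mm from tape_center, half-way up
- pliers_pocket (a point): Pocket for the pliers in the drawer's dark foam, bright green floor, 18 mm deep. Origin on its floor under the home of pliers_center; x to the jaw end, z up. Follows the pliers' outline, 3.5 mm spare a side, 5 mm at the ends. Finger notches, same depth, 34 mm long, reach 62 mm either side of the origin. Springy foam lips hold the tool 8 to 10 mm proud; 4 to 10 N pushes it down.
- pliers_home_tip (a point): where pliers_tip is when the pliers are home (pocket x = +58 mm, 7.5 mm above the pocket floor)
- pliers_home_tail (a point): where pliers_tail is when the pliers are home (pocket x = -89 mm, 7.5 mm above the pocket floor)
- tape_pocket (a point): D-shaped pocket for the tape measure in the same foam, bright green floor, 18 mm deep, 3.5 mm spare all round. Origin on its floor under the home of tape_center; x from the flat wall to the round end, z up. Finger notches, same depth, x -30 to +7 mm, reach 62 mm either side. Springy lips hold the tape some 8 mm proud, a little tipped; 4 to 10 N pushes it down. Home, it stands 12 mm above the foam.
- tape_home_center (a point): where tape_center is when the tape measure is home (15 mm above the pocket floor)
- tape_home_foot (a point): where tape_foot is when the tape measure is home (pocket x = -27 mm, 15 mm above the pocket floor)
- drawer (a joint): opening of the foam-lined upper drawer of the tool chest: 0 shut, 0.215 m fully open; about 4 N of friction, stays where it is left. The lower drawer does not move. Foam top 115 mm above the bench, chest top 162 mm, chest 370 mm wide.
- drawer_pull (a point): middle of the outer face of the drawer's aluminium pull, a bar 330 mm long, 12 mm tall along the top of the drawer front, 139 mm above the bench; x points the way the drawer shuts, z up. The pull stands 15 mm proud of the drawer front. The chest's front edge is 25 mm plus the drawer's opening further along x; fingers pointing down can push the pull.
- screw_jar_center (a point): Bystander: clear jar of screws with a black lid, 56 mm across and 75 mm tall. This point is at its middle.
- paste_tin_center (a point): Bystander: round tin with a green band, 76 mm across and 45 mm tall. This point is at its middle.
- spanner_grip (a point): Bystander: steel spanner lying flat, 170 mm long, on the far part of the bench. This point is on its handle.
- masking_roll_center (a point): Bystander: roll of masking tape lying flat, 96 mm across, 24 mm tall. This point is at its middle.
- screw_box_center (a point): Bystander: cardboard screw box with a yellow band, 100 x 70 x 45 mm. This point is at its middle.
- hammer_grip (a point): Bystander: hammer lying flat, 300 mm long. This point is on its handle.
- level_center (a point): Bystander: short silver spirit level standing on its edge, 160 x 24 x 45 mm tall. This point is at its middle.

How it is judged:
On the way:
1. both tools lie home on the floors of their own foam pockets, the drawer still open (distance between pliers_tip and pliers_home_tip below 0.007 m and distance between pliers_tail and pliers_home_tail below 0.007 m and distance between tape_center and tape_home_center below 0.006 m and distance between tape_foot and tape_home_foot below 0.006 m and value of joint drawer above 0.1 m), for 0.2 s.
At the end, for the whole second after the job is handed in: Both tools are home in their own pockets, the right way round and on the pocket floor (jaw tip and handle end of the pliers within 7 mm of their home points, axis and flat base of the tape measure within 6 mm of theirs), and the drawer is shut to within 8 mm and at rest (distance between pliers_tip and pliers_home_tip below 0.007 m and distance between pliers_tail and pliers_home_tail below 0.007 m and distance between tape_center and tape_home_center below 0.006 m and distance between tape_foot and tape_home_foot below 0.006 m and value of joint drawer below 0.008 m and velocity of joint drawer below 0.01 m/s); the robot touches nothing.
It fails at once if a bystander on the bench is shifted by more than 30 mm (distance of any of screw_jar_center, paste_tin_center, spanner_grip, masking_roll_center, screw_box_center, hammer_grip, level_center from where it was at the start of the episode above 0.03 m).
It also fails if it takes over 72 s, if anything falls off the work surface, if the arm or the gripper's body presses on something with over 40 N, if the wrist force passes 120 N, or if a joint passes its speed limit or range.

## Working session

There is one attempt and no reset: what is moved stays moved. The work goes in short steps, Python scripts to look and compute and a tool call to move; the robot and the scene stay as the last step left them, time stands still between calls to the robot, and variables do not carry over. Pictures are saved under pics/ and viewed, and the job is handed in when it is done.

Besides the shell and the picture viewer there is one more tool, called after ">>>" as name(argument=value, ...) on one line, values as JSON. servo_tool: Moves the arm, as the interface text tells. Its arguments: {"type":"object","properties":{"claw":{"type":"array"},"travel":{"type":"array"},"yaw":{"type":"array"},"force":{"type":"number"}},"required":["claw","travel","yaw"]}

```bash
mkdir -p pics; ls; python3 - <<'E'
from station import arm
import cv2
s=arm.observe()
print({k:v for k,v in s.items()})
for n in("side","top"):
    f=arm.grab_frame(n)
    cv2.imwrite(f"pics/{n}0.png",cv2.resize(f["pixels"][:,:,::-1],None,fx=1.5,fy=1.5,interpolation=cv2.INTER_CUBIC))
    print(n,f["fx"],f["fy"],f["cx"],f["cy"],f["R"],f["t"])
E
```

```text
pics
{'t': 0.0, 'q': array([-1.35153560e+00,  2.07392710e-01,  1.54289770e+00, -4.83372847e-05,
        1.39346880e+00, -1.50474612e-01]), 'qd': array([-9.12768120e-05,  4.44865522e-04,  7.10248777e-04, -1.24151577e-03,
        5.75874762e-04, -8.88811948e-04]), 'joint_efforts': array([ 2.50137775e-03, -3.70876157e+01, -2.81412184e+01,  6.99590868e-02,
        3.62248917e-02, -1.44228666e-04]), 'tool_pos': array([ 0.20761014, -0.53540711,  0.21533293]), 'eef_rot': array([-0.58287949,  0.40014074, -0.3989979 ,  0.58390029]), 'ft_force': array([0.09035569, 0.14685471, 0.52679052]), 'ft_torque': array([ 0.04941031, -0.03142006,  0.03056919]), 'grip_width': 0.09411217564661954}
side 421.4306201011646 421.4306201011646 254.32769788521662 190.05543051917377 [[-0.6816858  -0.73163792 -0.00322876]
 [-0.50304984  0.4718997  -0.72405216]
 [ 0.53126767 -0.49195185 -0.68973766]] [0.40170276 0.37896446 1.07328099]
top 405.44292636937854 405.44292636937854 253.41198292845223 192.7835860499155 [[ 0.0249192  -0.99968885 -0.00111161]
 [-0.99465502 -0.02468223 -0.10026058]
 [ 0.10020195  0.00360408 -0.99496059]] [-0.02149217  0.56818229  1.34873597]
```

View pics/side0.png

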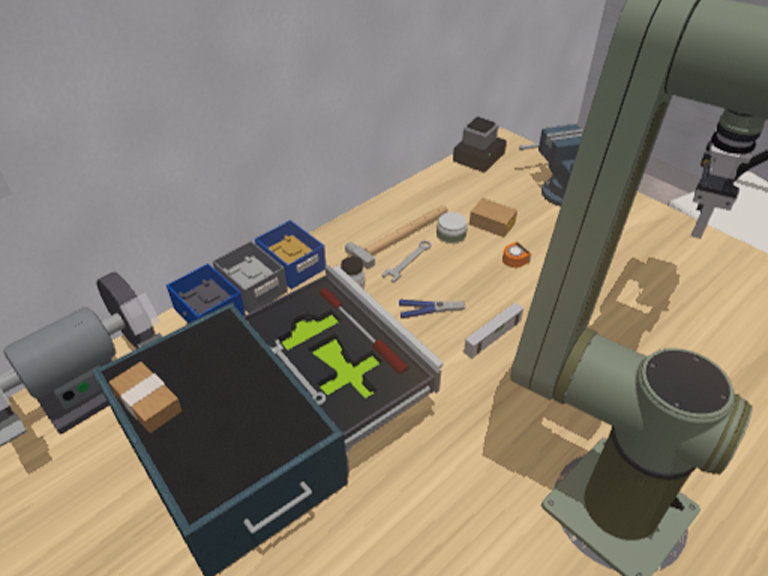

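View pics/top0.png

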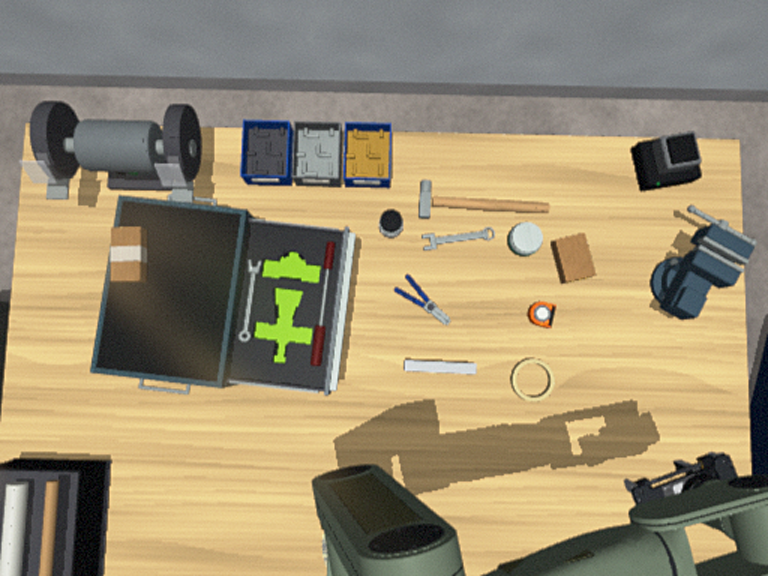

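```bash
python3 - <<'E'
from station import arm
import cv2,numpy as np,pickle
D={}
for n in("side","top"):
    f=arm.grab_frame(n); D[n]=f
    for q in("pliers_center","tape_center","pliers_pocket","tape_pocket","drawer_pull","drawer"):
        m=arm.masks_of(q,n); D[n,q]=m
        print(n,q,[(round(float(d["confidence"]),2),[round(float(v),1) for v in d["box"]],int(d["mask"].sum())) for d in m[:3]])
pickle.dump(D,open("d0.pkl","wb"))
p=D["top"]["pixels"][:,:,::-1]
a=cv2.resize(p[140:270,150:245],None,fx=4,fy=4,interpolation=cv2.INTER_CUBIC)
b=cv2.resize(p[170:240,255:380],None,fx=3.2,fy=3.2,interpolation=cv2.INTER_CUBIC)
c=np.zeros((520,800,3),np.uint8); c[:a.shape[0],:a.shape[1]]=a; c[:b.shape[0],390:390+b.shape[1]]=b
cv2.imwrite("pics/z0.png",c)
p=D["side"]["pixels"][:,:,::-1]
a=cv2.resize(p[180:290,160:300],None,fx=4,fy=4,interpolation=cv2.INTER_CUBIC)
b=cv2.resize(p[155:225,260:360],None,fx=2.2,fy=2.2,interpolation=cv2.INTER_CUBIC)
c=np.zeros((600,800,3),np.uint8); c[:a.shape[0],:a.shape[1]]=a; c[:b.shape[0],565:565+b.shape[1]]=b
cv2.imwrite("pics/z1.png",c)
E
```

```text
side pliers_center [(0.67, [268.0, 201.0, 303.8, 213.3], 348)]
side tape_center [(0.62, [335.6, 163.9, 354.8, 180.5], 257)]
side pliers_pocket [(0.8, [163.1, 176.4, 296.7, 303.4], 8276), (0.37, [289.4, 140.8, 308.3, 163.7], 366), (0.26, [259.6, 161.8, 287.8, 187.8], 210)]
side tape_pocket [(0.79, [163.6, 180.0, 293.5, 301.4], 8327)]
side drawer_pull [(0.85, [167.0, 178.6, 292.8, 300.3], 8249)]
side drawer [(0.61, [164.1, 177.0, 292.1, 298.4], 8287), (0.58, [309.2, 199.3, 347.1, 239.8], 609)]
top pliers_center [(0.69, [263.6, 182.8, 301.3, 214.4], 344)]
top tape_center [(0.75, [351.6, 201.2, 371.9, 221.7], 261), (0.57, [150.9, 143.5, 236.8, 261.2], 8135)]
top pliers_pocket [(0.82, [149.0, 145.7, 239.6, 260.4], 8170), (0.65, [351.3, 198.6, 370.8, 221.4], 254), (0.36, [260.7, 184.1, 302.5, 218.1], 318)]
top tape_pocket [(0.91, [150.7, 144.3, 234.7, 258.5], 8010), (0.72, [268.3, 242.3, 315.5, 250.5], 361), (0.6, [252.3, 138.2, 270.6, 157.2], 263)]
top drawer_pull [(0.75, [149.4, 146.1, 238.9, 264.1], 8141)]
top drawer [(0.75, [152.4, 143.7, 236.2, 263.0], 8060)]
```

View pics/z0.png

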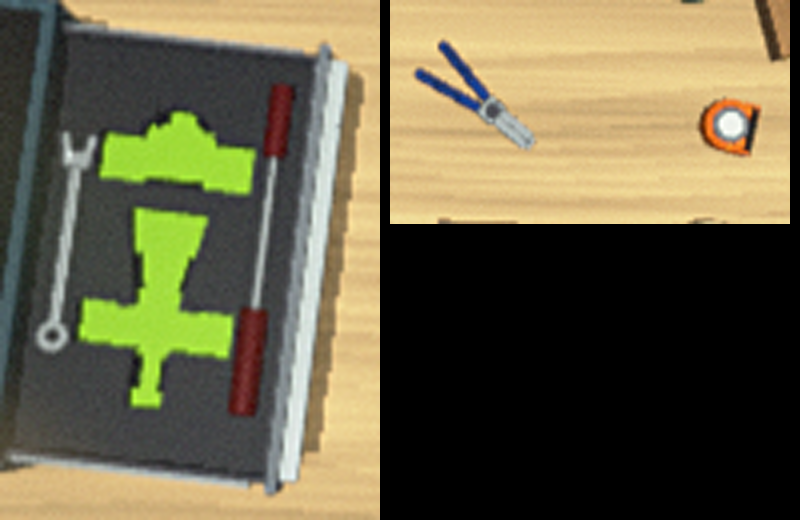

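View pics/z1.png

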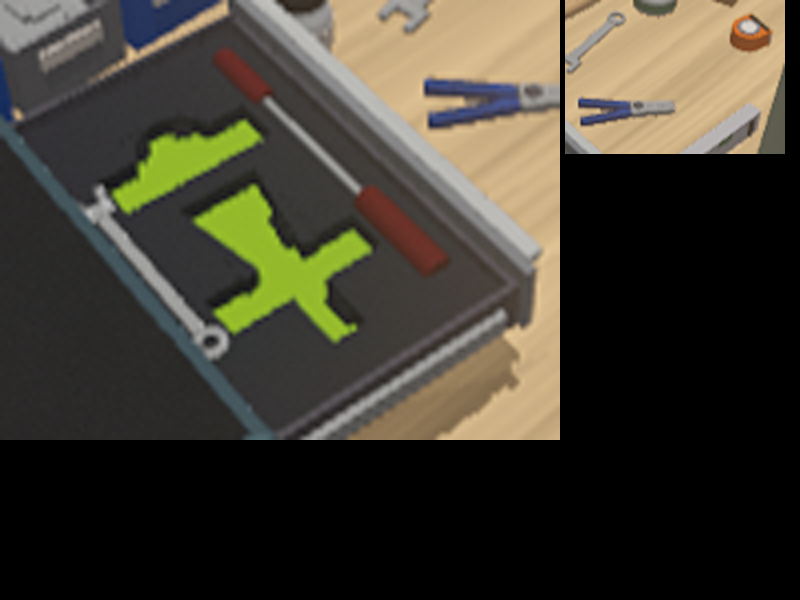

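```bash
cat > h.py <<'E'
import numpy as np,cv2
from scipy.optimize import minimize
from scipy.spatial.transform import Rotation as Ro
SS=8
def proj(f,X):
    c=np.asarray(X)@np.asarray(f["R"]).T+np.asarray(f["t"])
    return np.c_[f["fx"]*c[:,0]/c[:,2]+f["cx"],f["fy"]*c[:,1]/c[:,2]+f["cy"]]
def back(f,uv,z):
    R=np.asarray(f["R"]);t=np.asarray(f["t"]);C=-R.T@t
    d=R.T@np.array([(uv[0]-f["cx"])/f["fx"],(uv[1]-f["cy"])/f["fy"],1.])
    return C+d*(z-C[2])/d[2]
def place(P,p,z):
    c,s=np.cos(p[2]),np.sin(p[2]);P=np.asarray(P,float)
    return np.c_[p[0]+c*P[:,0]-s*P[:,1],p[1]+s*P[:,0]+c*P[:,1],np.full(len(P),z)]
def raster(polys,box,conv=False):
    x0,y0,x1,y1=box
    m=np.zeros(((y1-y0)*SS,(x1-x0)*SS),np.uint8)
    for q in polys:
        q=(q+0.5-[x0,y0])*SS-0.5   # pixel centres at integers
        if conv:q=cv2.convexHull(q.astype(np.float32))[:,0]
        cv2.fillPoly(m,[np.round(q*16).astype(np.int32)],1,shift=4)
    return m
def down(m):return cv2.resize(m.astype(np.float32),None,fx=1/SS,fy=1/SS,interpolation=cv2.INTER_AREA)
# solids as convex pieces: (poly, zlo, zhi)
def rect(a,b,c,d):return [(a,c),(b,c),(b,d),(a,d)]
PL=[(rect(-11,11,-13,13),0,15),(rect(11,58,-10,10),2,13),
    ([(-11,1),(-11,13),(-89,27),(-89,15)],0,15),([(-11,-1),(-11,-13),(-89,-27),(-89,-15)],0,15)]
th=np.linspace(np.pi/2,-np.pi/2,25)
def Dp(r,b):return [(-b,-r),(-b,r)]+[(r*np.cos(a),r*np.sin(a)) for a in th]
TP=[(Dp(27,27),0,30)]
PLP=[[(63,13.5),(63,-13.5),(11,-16.5),(-11,-16.5),(-94,-30.5),(-94,30.5),(-11,16.5),(11,16.5)]]
PLP=[rect(11,63,-13.5,13.5),rect(-14,11,-16.5,16.5),[(-11,16.5),(-94,30.5),(-94,-30.5),(-11,-16.5)],rect(-17,17,-62,62)]
TPP=[Dp(30.5,30.5),rect(-30,7,-62,62)]
def solid(f,pieces,p,z0,box):
    ps=[]
    for poly,a,b in pieces:
        P=np.array(poly)/1e3
        ps.append(np.r_[proj(f,place(P,p,z0+a/1e3)),proj(f,place(P,p,z0+b/1e3))])
    return down(raster(ps,box,True))
def pocket(f,pieces,p,zf,zt,box):
    a=raster([proj(f,place(np.array(q)/1e3,p,zf)) for q in pieces],box)
    b=raster([proj(f,place(np.array(q)/1e3,p,zt)) for q in pieces],box)
    return down(a&b)
def green(f):
    p=f["pixels"].astype(float);return np.clip((p[...,1]-p[...,2]-15)/ (np.percentile((p[...,1]-p[...,2])[:],99.8)*0+130),0,1)
def fit(imgs,model,p0,d=(.01,.01,.1),n=3):
    """imgs: list of (frame, alpha, box); model(f,p,box)->alpha"""
    def cost(p):
        return sum(np.abs(model(f,p,b)-a[b[1]:b[3],b[0]:b[2]]).sum() for f,a,b in imgs)
    best=None;p=np.array(p0,float)
    for k in range(n):
        s=np.array([p]+[p+np.eye(3)[i]*d[i]*(.6**k)*(1 if k%2 else -1) for i in range(3)])
        r=minimize(cost,p,method="Nelder-Mead",options=dict(initial_simplex=s,xatol=1e-5,fatol=1e-3,maxiter=300));p=r.x
    return p,r.fun
E
cat > m0.py <<'E'
import pickle
from h import *
D=pickle.load(open("d0.pkl","rb"))
F={n:D[n] for n in("side","top")}
bb={"side":(175,190,275,290),"top":(160,160,225,255)}
for n in F:
    p=F[n]["pixels"].astype(float);g=p[...,1]-p[...,2];b=bb[n]
    print(n,"green max",np.percentile(g[b[1]:b[3],b[0]:b[2]],97),"bg",np.percentile(g[b[1]:b[3],b[0]:b[2]],20))
def al(f,n):
    p=f["pixels"].astype(float);g=p[...,1]-p[...,2];b=bb[n];hi=np.percentile(g[b[1]:b[3],b[0]:b[2]],92)
    return np.clip((g-5)/(hi-5),0,1)*(p[...,1]>p[...,0])
A={n:al(F[n],n) for n in F}
zf,zt=.097,.115
t=F["top"]
u=back(t,(188,222),zf);v=back(t,(194,182),zf)
out={}
boxes={"pl":{"top":(165,190,212,248),"side":(195,220,262,270)},"tp":{"top":(165,162,220,192),"side":(184,205,230,235)}}
for nm,pc,o in(("pl",PLP,u),("tp",TPP,v)):
    p0=[o[0],o[1],(np.pi if nm=="pl" else 0)-.1]
    for cams in(("top",),("side",),("top","side")):
        r=fit([(F[c],A[c],boxes[nm][c]) for c in cams],lambda f,p,b:pocket(f,pc,p,zf,zt,b),p0)
        print(nm,cams,r[0].round(4),np.degrees(r[0][2]).round(1),round(r[1],1))
    out[nm+"p"]=r[0]
def tool(f):
    p=f["pixels"].astype(float);return p
def alt(f,kind):
    p=f["pixels"].astype(float);rb=p[...,0]-p[...,2]
    if kind=="pl": return (rb<22).astype(float)
    return ((rb>95)|(rb<22)).astype(float)
tb={"pl":{"top":(258,178,308,222),"side":(262,195,310,217)},"tp":{"top":(346,196,376,226),"side":(330,158,360,186)}}
ini={"pl":((.0,.0),0),"tp":0}
for nm,pc,uv,z,h in(("pl",PL,(287,202),.0,.0075),("tp",TP,(361,209),0,.015)):
    o=back(t,uv,h)
    if nm=="pl":
        a=back(t,(266,188),h);b=back(t,(298,214),h);ya=np.arctan2(b[1]-a[1],b[0]-a[0])
    else: ya=np.pi/2
    for cams in(("top",),("side",),("top","side")):
        r=fit([(F[c],alt(F[c],nm),tb[nm][c]) for c in cams],lambda f,p,b:solid(f,pc,p,0,b),[o[0],o[1],ya])
        print(nm,cams,r[0].round(4),np.degrees(r[0][2]).round(1),round(r[1],1))
    out[nm]=r[0]
pickle.dump(out,open("fit0.pkl","wb"))
for c in F:
    M=np.zeros((384,512,3),np.float32)
    full=(0,0,512,384)
    for nm,m in(("plp",pocket(F[c],PLP,out["plp"],zf,zt,full)),("tpp",pocket(F[c],TPP,out["tpp"],zf,zt,full)),("pl",solid(F[c],PL,out["pl"],0,full)),("tp",solid(F[c],TP,out["tp"],0,full))):
        M[...,2]=np.maximum(M[...,2],m)
    M[...,1]=np.maximum(A[c],np.maximum(alt(F[c],"pl"),alt(F[c],"tp"))*.6)
    b=(150,140,385,270) if c=="top" else (170,150,370,290)
    cv2.imwrite(f"pics/fit_{c}.png",cv2.resize(M[b[1]:b[3],b[0]:b[2]]*255,None,fx=3.4,fy=3.4,interpolation=cv2.INTER_NEAREST))
E
python3 m0.py
```

```text
side green max 143.0 bg -1.0
top green max 167.0 bg -2.0
pl ('top',) [0.4637 0.1972 3.0477] 174.6 87.1
pl ('side',) [0.4625 0.1971 3.0557] 175.1 201.7
pl ('top', 'side') [0.4632 0.1969 3.0533] 174.9 295.3
tp ('top',) [ 0.6077  0.1841 -0.0914] -5.2 48.4
tp ('side',) [ 0.6069  0.1829 -0.0903] -5.2 127.9
tp ('top', 'side') [ 0.6075  0.1836 -0.09  ] -5.2 185.0
pl ('top',) [ 0.5354 -0.1191 -2.2577] -129.4 54.9
pl ('side',) [ 0.5338 -0.1233 -2.2428] -128.5 114.9
pl ('top', 'side') [ 0.5342 -0.1209 -2.2516] -129.0 173.3
tp ('top',) [ 0.5254 -0.3755  1.3747] 78.8 67.5
tp ('side',) [ 0.5357 -0.3964  1.6731] 95.9 129.5
tp ('top', 'side') [ 0.5253 -0.376   1.4415] 82.6 206.4[ WARN:0@6.384] global loadsave.cpp:1063 imwrite_ Unsupported depth image for selected encoder is fallbacked to CV_8U.
```

View pics/fit_top.png

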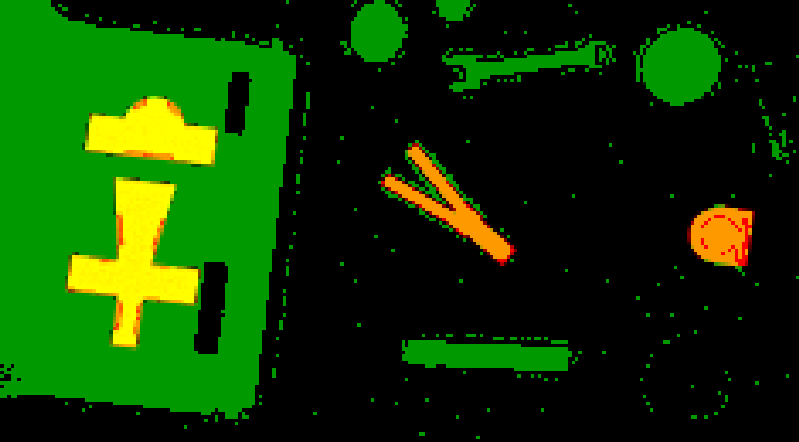

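View pics/fit_side.png

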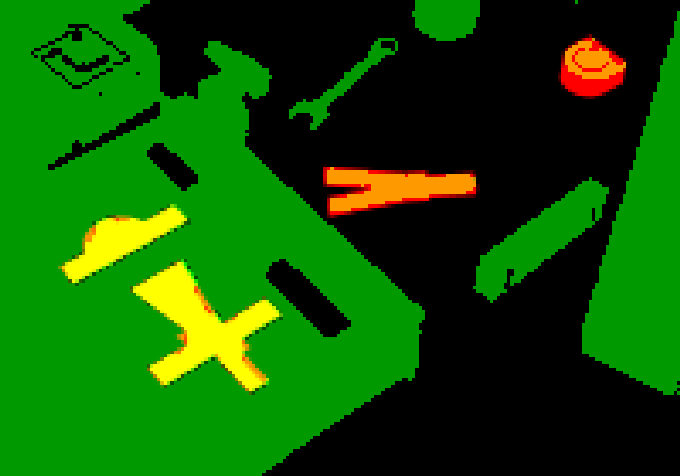

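```bash
cat > m1.py <<'E'
import pickle
from h import *
D=pickle.load(open("d0.pkl","rb"))
F={n:D[n] for n in("side","top")}
out=pickle.load(open("fit0.pkl","rb"))
def alt(f):
    p=f["pixels"].astype(float);R,G,B=p[...,0],p[...,1],p[...,2]
    # wood: G/R ~ .8, B/R ~ .6
    return ((G/R<.7)|(R<100)|((R-B)<22)).astype(float)
tb={"top":(346,196,376,226),"side":(330,158,360,184)}
t=F["top"]
for n in F:
    p=F[n]["pixels"].astype(float);print(n,p[200,330],p[190,330],p[211,365] if n=="top" else p[178,345])
o=back(t,(361,209),.015)
for cams in(("top",),("side",),("top","side")):
    r=fit([(F[c],alt(F[c]),tb[c]) for c in cams],lambda f,p,b:solid(f,TP,p,0,b),[o[0],o[1],1.37])
    print(cams,r[0].round(4),np.degrees(r[0][2]).round(1),round(r[1],1))
out["tp"]=r[0];pickle.dump(out,open("fit0.pkl","wb"))
c0=[]
for c in F:
    b=tb[c];M=np.zeros((b[3]-b[1],b[2]-b[0],3),np.float32)
    M[...,2]=solid(F[c],TP,out["tp"],0,b);M[...,1]=alt(F[c])[b[1]:b[3],b[0]:b[2]]
    q=F[c]["pixels"][b[1]:b[3],b[0]:b[2],::-1]
    c0.append(cv2.resize(np.hstack([M*255,q.astype(np.float32)]),(600,290),interpolation=cv2.INTER_NEAREST))
cv2.imwrite("pics/tape.png",np.vstack(c0).astype(np.uint8))
E
python3 m1.py
```

```text
side [216. 188. 143.] [202. 175. 130.] [175. 141. 102.]
top [215. 182. 126.] [224. 190. 130.] [137. 145. 144.]
('top',) [ 0.5247 -0.3725  1.3304] 76.2 29.4
('side',) [ 0.5246 -0.3759  1.3522] 77.5 42.2
('top', 'side') [ 0.5247 -0.3733  1.3307] 76.2 75.1m1.py:9: RuntimeWarning: divide by zero encountered in divide
  return ((G/R<.7)|(R<100)|((R-B)<22)).astype(float)
m1.py:9: RuntimeWarning: invalid value encountered in divide
  return ((G/R<.7)|(R<100)|((R-B)<22)).astype(float)
```

View pics/tape.png

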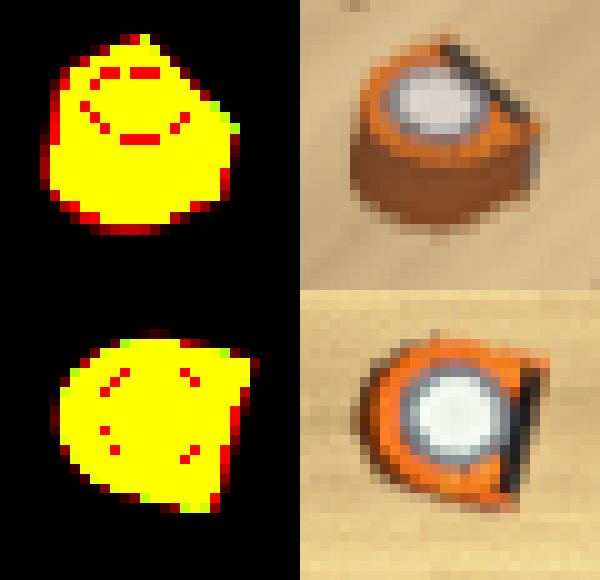

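```bash
cat > go.py <<'E'
import sys,numpy as np
from station import arm
from scipy.spatial.transform import Rotation as Ro
def st():
    s=arm.observe();R=Ro.from_quat(s["eef_rot"]).as_matrix()
    return s,R
def yawx(R):return np.degrees(np.arctan2(R[1,0],R[0,0]))
def plan(x,y,z,yaw):
    """yaw: wanted heading of tool x (mod 180)"""
    s,R=st();d=(yaw-yawx(R)+90)%180-90
    print("t",round(s["t"],3),"tcp",s["tool_pos"].round(4),"yawx",yawx(R).round(2),"down",R[:,1].round(3),"q",s["q"].round(2),"F",s["ft_force"].round(1),"w",round(s["grip_width"],4))
    # turn about tool y (down) by +a lowers heading by a
    a=-d if R[2,1]<0 else d
    R2=R@Ro.from_rotvec([0,np.radians(a),0]).as_matrix()
    e=np.array([x,y,z])-s["tool_pos"]
    print(" turn about y deg",round(a,2)," world shift",e.round(4)," tool shift after turn",(R2.T@e).round(4)," now",(R.T@e).round(4))
if __name__=="__main__":plan(*map(float,sys.argv[1:5]))
E
python3 - <<'E'
import pickle,numpy as np
o=pickle.load(open("fit0.pkl","rb"));print({k:(v[:2].round(4),np.degrees(v[2]).round(1)) for k,v in o.items()})
y=np.radians(76.3);print("tape grasp",.5247-.010*np.cos(y),-.3735-.010*np.sin(y))
E
python3 go.py .5223 -.3832 .10 -13.7
```

```text
{'plp': (array([0.4632, 0.1969]), np.float64(174.9)), 'tpp': (array([0.6075, 0.1836]), np.float64(-5.2)), 'pl': (array([ 0.5342, -0.1209]), np.float64(-129.0)), 'tp': (array([ 0.5247, -0.3733]), np.float64(76.2))}
tape grasp 0.5223316185393438 -0.38321549119997644
t 0.8 tcp [ 0.2078 -0.5362  0.2165] yawx -68.81 down [ 0. -0. -1.] q [-1.35  0.21  1.54 -0.    1.39 -0.15] F [-0.2  0.5 -0.3] w 0.0938
 turn about y deg -55.11  world shift [ 0.3145  0.153  -0.1165]  tool shift after turn [0.2693 0.1165 0.2231]  now [-0.029   0.1165  0.3485]
```

>>> servo_tool(claw=[100, 100, 100, 100, 100], travel=[[0, 0, 0], [0, 0, 0], [0, 0, 0], [0, 0, 0], [0, 0, 0]], yaw=[-10.5, -10.5, -10.5, -10.5, -10.5], force=40)

```text
t: 1.42
tool_pos: [0.2078, -0.5362, 0.2165]
eef_rot: [0.7, -0.098, 0.098, -0.7]
ft_force: [-0.6, 0.2, -0.0]
grip_width: 0.0939
```

```bash
python3 go.py .5223 -.3832 .10 -13.7
```

```text
t 1.425 tcp [ 0.2078 -0.5362  0.2165] yawx -15.96 down [ 0. -0. -1.] q [-1.35  0.21  1.54 -0.    1.39 -1.07] F [-0.6  0.2 -0. ] w 0.0939
 turn about y deg -2.26  world shift [ 0.3145  0.153  -0.1165]  tool shift after turn [0.2693 0.1165 0.2231]  now [0.2603 0.1165 0.2336]
```

>>> servo_tool(claw=[100, 100, 100, 100, 100], travel=[[0, 0, 0], [0.044, 0, 0.0365], [0.044, 0, 0.0365], [0.044, 0, 0.0365], [0.044, 0, 0.0365]], yaw=[-2.3, 0, 0, 0, 0])

```text
t: 2.05
tool_pos: [0.4154, -0.4363, 0.2166]
eef_rot: [0.702, -0.086, 0.086, -0.702]
ft_force: [0.1, -0.4, 0.8]
grip_width: 0.0941
```

```bash
python3 go.py .5223 -.3832 .08 -13.7
```

```text
t 2.05 tcp [ 0.4154 -0.4363  0.2166] yawx -14.03 down [ 0.    -0.001 -1.   ] q [-0.95  0.26  1.47 -0.    1.41 -0.71] F [ 0.1 -0.4  0.8] w 0.0941
 turn about y deg -0.33  world shift [ 0.1069  0.0531 -0.1366]  tool shift after turn [0.0912 0.1366 0.077 ]  now [0.0907 0.1366 0.0775]
```

>>> servo_tool(claw=[100, 100, 100, 100, 100], travel=[[0.0455, 0, 0.0385], [0.0455, 0, 0.0385], [0, 0.06, 0], [0, 0.06, 0], [0, 0.01, 0]], yaw=[0, 0, 0, 0, 0])

```text
t: 2.68
tool_pos: [0.5177, -0.381, 0.0808]
eef_rot: [-0.699, 0.089, -0.083, 0.704]
ft_force: [-0.1, 0.7, 0.8]
grip_width: 0.0942
```

```bash
python3 go.py .5223 -.3832 .017 -13.7; python3 - <<'E'
from station import arm
import cv2,numpy as np
o=[]
for n,b in(("side",(310,130,390,200)),("top",(320,170,400,240))):
    p=arm.grab_frame(n)["pixels"][b[1]:b[3],b[0]:b[2],::-1];o.append(cv2.resize(p,None,fx=5,fy=5,interpolation=cv2.INTER_CUBIC))
cv2.imwrite("pics/g1.png",np.hstack(o))
E
```

```text
t 2.675 tcp [ 0.5177 -0.381   0.0808] yawx -13.98 down [-0.008  0.008 -1.   ] q [-0.77  0.49  1.47 -0.    1.2  -0.52] F [-0.1  0.7  0.8] w 0.0942
 turn about y deg -0.28  world shift [ 0.0046 -0.0022 -0.0638]  tool shift after turn [ 0.0056  0.0637 -0.0014]  now [ 0.0056  0.0637 -0.0014]
```

View pics/g1.png

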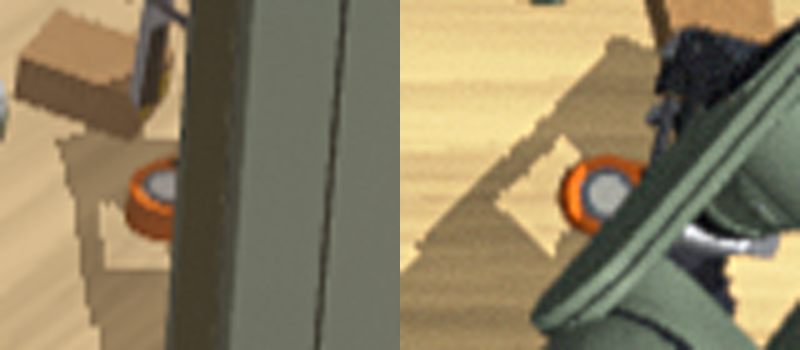

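>>> servo_tool(claw=[100, 100, 100, 100, 100], travel=[[0.003, 0.0, -0.0007], [0.002, 0.03, 0], [0, 0.02, 0], [0, 0.008, 0], [0, 0, 0]], yaw=[0, 0, 0, 0, 0])

```text
t: 3.4
tool_pos: [0.5255, -0.3863, 0.0284]
eef_rot: [-0.702, 0.086, -0.086, 0.702]
ft_force: [0.0, 1.3, -0.1]
grip_width: 0.094
```

```bash
python3 go.py .5223 -.3832 .017 -13.7
```

```text
t 3.4 tcp [ 0.5255 -0.3863  0.0284] yawx -14.02 down [-0.  0. -1.] q [-0.77  0.56  1.47  0.    1.11 -0.52] F [ 0.   1.3 -0.1] w 0.094
 turn about y deg -0.32  world shift [-0.0032  0.0031 -0.0114]  tool shift after turn [-0.0038  0.0114  0.0023]  now [-0.0038  0.0114  0.0023]
```

>>> servo_tool(claw=[100, 100, 100, 0, 0], travel=[[-0.0035, 0.005, 0.0023], [0, 0.0064, 0], [0, 0, 0], [0, 0, 0], [0, 0, 0]], yaw=[-0.3, 0, 0, 0, 0], force=40)

```text
t: 4.03
tool_pos: [0.5229, -0.3834, 0.0173]
eef_rot: [0.702, -0.084, 0.085, -0.702]
ft_force: [0.3, 0.7, -0.1]
grip_width: 0.0772
```

```bash
python3 go.py .5223 -.3832 .017 -13.7
```

```text
t 4.025 tcp [ 0.5229 -0.3834  0.0173] yawx -13.71 down [ 0. -0. -1.] q [-0.77  0.57  1.49  0.    1.08 -0.53] F [ 0.3  0.7 -0.1] w 0.0772
 turn about y deg -0.01  world shift [-0.0006  0.0002 -0.0003]  tool shift after turn [-0.0006  0.0003  0.0001]  now [-0.0006  0.0003  0.0001]
```

>>> servo_tool(claw=[0, 0, 0, 0, 0], travel=[[0, 0, 0], [0, 0, 0], [0, 0, 0], [0, 0, 0], [0, 0, 0]], yaw=[0, 0, 0, 0, 0])

```text
t: 4.65
tool_pos: [0.5221, -0.3831, 0.0171]
eef_rot: [-0.702, 0.085, -0.084, 0.702]
ft_force: [-3.6, 1.7, 3.4]
grip_width: 0.0537
```

```bash
python3 go.py .5223 -.3832 .017 -13.7
```

```text
t 4.65 tcp [ 0.5221 -0.3831  0.0171] yawx -13.7 down [-0.001  0.001 -1.   ] q [-0.77  0.57  1.49 -0.    1.08 -0.53] F [-3.6  1.7  3.4] w 0.0537
 turn about y deg -0.0  world shift [ 0.0002 -0.0001 -0.0001]  tool shift after turn [ 0.0002  0.0001 -0.0001]  now [ 0.0002  0.0001 -0.0001]
```

>>> servo_tool(claw=[0, 0, 0, 0, 0], travel=[[0, -0.02, 0], [0, -0.045, 0], [0, -0.055, 0], [0, -0.055, 0], [0, -0.035, 0]], yaw=[0, 0, 0, 0, 0])

```text
t: 5.28
tool_pos: [0.5244, -0.3842, 0.2322]
eef_rot: [0.703, -0.082, 0.087, -0.701]
ft_force: [0.1, 0.3, -2.1]
grip_width: 0.0537
```

>>> servo_tool(claw=[0, 0, 0, 0, 0], travel=[[0, 0, 0], [0, 0, 0], [0, 0, 0], [0, 0, 0], [0, 0, 0]], yaw=[10, 10, 10, 10, 10])

```text
t: 5.9
tool_pos: [0.5234, -0.3832, 0.228]
eef_rot: [-0.599, 0.374, -0.376, 0.6]
ft_force: [-0.4, -0.6, -2.9]
grip_width: 0.0532
```

>>> servo_tool(claw=[0, 0, 0, 0, 0], travel=[[0, 0, 0], [0, 0, 0], [0, 0, 0], [0, 0, 0], [0, 0, 0]], yaw=[10, 10, 10, 1.5, 0])

```text
t: 6.52
tool_pos: [0.523, -0.3832, 0.2275]
eef_rot: [0.477, -0.521, 0.522, -0.477]
ft_force: [0.1, -0.3, -1.9]
grip_width: 0.0536
```

```bash
python3 go.py .5975 .1845 .22 -95.2
```

```text
t 6.525 tcp [ 0.523  -0.3832  0.2275] yawx -95.09 down [ 0.001 -0.    -1.   ] q [-0.77  0.35  1.33  0.    1.45  0.89] F [ 0.1 -0.3 -1.9] w 0.0536
 turn about y deg 0.11  world shift [ 0.0745  0.5677 -0.0075]  tool shift after turn [-0.5721  0.0074  0.0228]  now [-0.5721  0.0074  0.0239]
```

>>> servo_tool(claw=[0, 0, 0, 0, 0], travel=[[-0.04, 0, 0.005], [-0.06, 0, 0.005], [-0.06, 0, 0.005], [-0.06, 0, 0.005], [-0.06, 0, 0.003]], yaw=[0, 0, 0, 0, 0])

```text
t: 7.15
tool_pos: [0.5714, -0.1046, 0.2275]
eef_rot: [0.477, -0.521, 0.522, -0.478]
ft_force: [0.5, -0.9, -2.5]
grip_width: 0.0538
```

>>> servo_tool(claw=[0, 0, 0, 0, 0], travel=[[-0.06, 0, 0], [-0.06, 0, 0], [-0.06, 0, 0], [-0.06, 0, 0], [-0.04, 0, 0]], yaw=[0, 0, 0, 0, 0])

```text
t: 7.78
tool_pos: [0.5964, 0.1754, 0.2274]
eef_rot: [-0.477, 0.521, -0.521, 0.478]
ft_force: [-0.4, -0.4, -1.5]
grip_width: 0.0538
```

```bash
python3 go.py .5975 .1845 .17 -95.2
```

```text
t 7.775 tcp [0.5964 0.1754 0.2274] yawx -94.98 down [ 0.001  0.001 -1.   ] q [0.15 0.3  1.41 0.   1.44 1.8 ] F [-0.4 -0.4 -1.5] w 0.0538
 turn about y deg 0.22  world shift [ 0.0011  0.0091 -0.0574]  tool shift after turn [-0.0091  0.0574  0.0003]  now [-0.0091  0.0574  0.0003]
```

>>> servo_tool(claw=[0, 0, 0, 0, 0], travel=[[-0.009, 0.0, 0], [0, 0.03, 0], [0, 0.027, 0], [0, 0, 0], [0, 0, 0]], yaw=[0.2, 0, 0, 0, 0])

```text
t: 8.4
tool_pos: [0.5982, 0.1807, 0.1713]
eef_rot: [0.475, -0.523, 0.524, -0.476]
ft_force: [0.3, -0.4, -2.7]
grip_width: 0.054
```

```bash
python3 go.py .5975 .1845 .17 -95.2; cat > shot.py <<'E'
import sys,cv2,numpy as np,pickle
from station import arm
def shot(name,bs,fx=4):
    o=[];F={}
    for n,b in bs.items():
        f=arm.grab_frame(n);F[n]=f
        o.append(cv2.resize(f["pixels"][b[1]:b[3],b[0]:b[2],::-1],None,fx=fx,fy=fx,interpolation=cv2.INTER_CUBIC))
    h=max(i.shape[0] for i in o);o=[cv2.copyMakeBorder(i,0,h-i.shape[0],0,0,0) if 0 else cv2.copyMakeBorder(i,0,h-i.shape[0],0,0,cv2.BORDER_CONSTANT) for i in o]
    cv2.imwrite(f"pics/{name}.png",np.hstack(o));pickle.dump(F,open(f"{name}.pkl","wb"))
E
python3 -c "
from shot import *
shot('p1',{'side':(170,170,270,290),'top':(140,130,240,250)})"
```

```text
t 8.4 tcp [0.5982 0.1807 0.1713] yawx -95.44 down [ 0.002  0.    -1.   ] q [ 0.16  0.35  1.46 -0.    1.33  1.82] F [ 0.3 -0.4 -2.7] w 0.054
 turn about y deg -0.24  world shift [-0.0007  0.0038 -0.0013]  tool shift after turn [-0.0037  0.0013 -0.001 ]  now [-0.0037  0.0013 -0.0011]
```

View pics/p1.png

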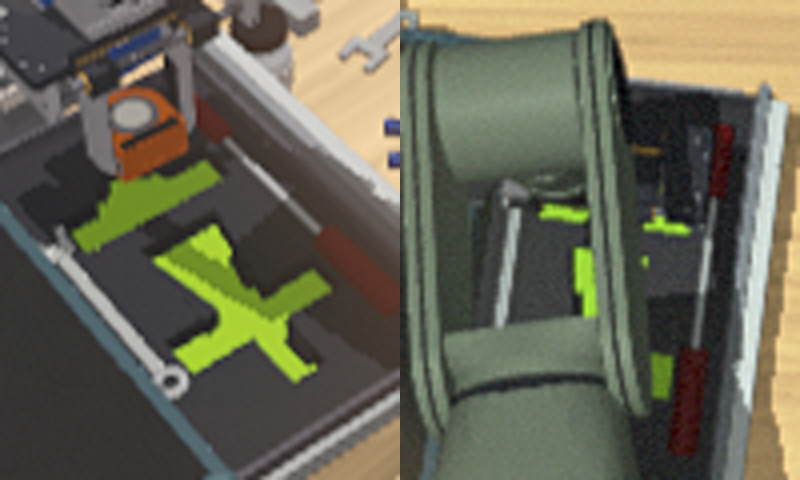

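```bash
cat > ov.py <<'E'
import pickle,sys
from h import *
def overlay(pk,cam,box,items,name,fx=8):
    f=pickle.load(open(pk,"rb"))[cam];x0,y0,x1,y1=box
    im=cv2.resize(f["pixels"][y0:y1,x0:x1,::-1],None,fx=fx,fy=fx,interpolation=cv2.INTER_CUBIC).copy()
    for poly,p,z,col in items:
        q=(proj(f,place(np.array(poly)/1e3,p,z))+.5-[x0,y0])*fx-.5
        cv2.polylines(im,[np.round(q*16).astype(np.int32)],True,col,1,cv2.LINE_AA,4)
    cv2.imwrite(f"pics/{name}.png",im)
E
python3 - <<'E'
from ov import *
t=np.array([.5982,.1807]);y=np.radians(-95.44+90)
p=[t[0]+.01*np.cos(y),t[1]+.01*np.sin(y),y]
zb=.1713-.0171
overlay("p1.pkl","side",(180,170,250,240),[(TP[0][0],p,zb,(255,0,0)),(TP[0][0],p,zb+.03,(255,255,0))],"ov1")
E
```

```text
(no output)
```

View pics/ov1.png

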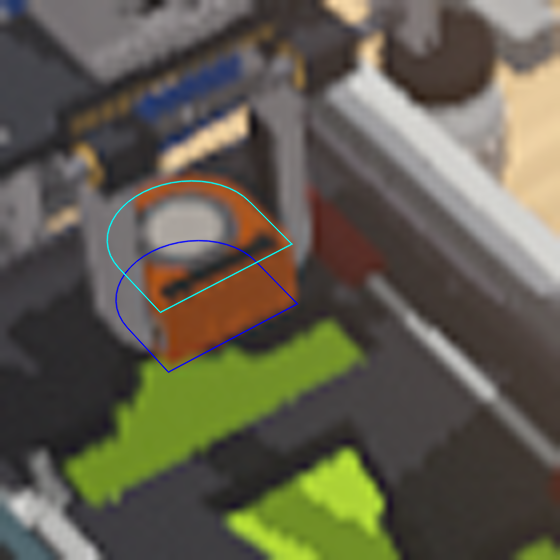

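```bash
python3 - <<'E'
from ov import *
f=pickle.load(open("p1.pkl","rb"))["side"]
P=f["pixels"].astype(float);R,G,B=P[...,0],P[...,1],P[...,2]
al=np.clip(((R-G)-5)/(45-5),0,1)
print((R-G)[205:216,198:222].astype(int))
b=(196,200,226,222)
yy,xx=np.mgrid[b[1]:b[3],b[0]:b[2]]
X=(xx+.5-180)*8;Y=(yy+.5-170)*8
W=(Y>312-(X-165)*.48)&(X>160)&(X<312)
t=np.array([.5982,.1807]);y=np.radians(-95.44+90)
c,s=np.cos(y),np.sin(y)
def cost(d):
    p=[t[0]+c*d[0]-s*d[1],t[1]+s*d[0]+c*d[1],y]
    return (np.abs(solid(f,TP,p,.1713-.0171,b)-al[b[1]:b[3],b[0]:b[2]])*W).sum()
g=[(cost((a/1e3,e/1e3)),a,e) for a in np.arange(2,18,.5) for e in np.arange(-5,5.1,.5)]
g.sort();print(g[:8])
E
```

```text
[[ 55  84  63  25  -7   3  34  54  58  72  67  65  65  64  64  65  65  67
   65   8   4   5   5   5]
 [ 46  83  19   0  25  27  60  73  65  64  65  65  64  64  65  64  65  71
   70  16   4   5   6   6]
 [ 32  81  65  38  56  54  68  65  66  65  65  65  65  65  64  65  67  73
   57  11   4   5   5   5]
 [ 21  75  77  62  67  67  65  67  64  64  64  65  68  65  66  65  56  54
   21   1   5   5   6   5]
 [  8  45  59  68  66  65  64  66  68  65  65  69  72  65  56  49  23   1
    1   5   5   7   7   2]
 [  2  19  47  68  67  66  65  67  71  66  70  73  60  48  18  -2   1   3
    4   6   3 -10 -23 -21]
 [  3  12  32  68  66  66  67  66  72  66  63  56  21  -3   0   3   3   4
    2  -7 -11 -26 -32 -30]
 [  5  18  16  68  67  67  66  67  63  56  23  -2   1   2   3   4   5   2
  -12 -25 -26 -31 -29 -30]
 [  8  35  28  70  70  69  70  56  28  19 -20 -17  -2   3   5   1 -11 -23
  -26 -32 -30 -30 -30 -29]
 [  5  14  40  74  66  39  19  -6 -21 -21 -30 -29 -23 -17 -17 -24 -27 -33
  -31 -31 -29 -30 -30 -29]
 [-27 -26  -4  28   8 -14 -33 -31 -30 -31 -32 -31 -32 -28 -30 -32 -31 -30
  -30 -30 -30 -30 -31 -31]]
[(np.float64(6.456250000000001), np.float64(11.0), np.float64(-1.0)), (np.float64(6.643750000000001), np.float64(10.5), np.float64(-0.5)), (np.float64(6.750000000000001), np.float64(10.5), np.float64(-1.0)), (np.float64(6.781250000000001), np.float64(11.0), np.float64(-1.5)), (np.float64(6.9593750000000005), np.float64(10.5), np.float64(-1.5)), (np.float64(7.028125000000001), np.float64(10.0), np.float64(-1.0)), (np.float64(7.240625000000001), np.float64(10.0), np.float64(-0.5)), (np.float64(7.459375), np.float64(10.5), np.float64(-2.0))]
```

>>> servo_tool(claw=[0, 0, 0, 0, 0], travel=[[-0.004, 0.0, -0.0015], [0, 0.015, 0], [0, 0.01, 0], [0, 0, 0], [0, 0, 0]], yaw=[-0.2, 0, 0, 0, 0])

```text
t: 9.12
tool_pos: [0.5962, 0.1854, 0.1448]
eef_rot: [-0.477, 0.522, -0.522, 0.477]
ft_force: [0.6, -0.2, -3.2]
grip_width: 0.0537
```

```bash
python3 go.py .597 .1847 .135 -95.2
```

```text
t 9.125 tcp [0.5962 0.1854 0.1448] yawx -95.21 down [-0. -0. -1.] q [ 0.16  0.37  1.48 -0.    1.29  1.82] F [ 0.6 -0.2 -3.2] w 0.0537
 turn about y deg -0.01  world shift [ 0.0008 -0.0007 -0.0098]  tool shift after turn [0.0006 0.0098 0.0009]  now [0.0006 0.0098 0.0009]
```

>>> servo_tool(claw=[0, 0, 0, 0, 0], travel=[[0.0006, 0.005, 0.0009], [0, 0.005, 0], [0, 0.004, 0], [0, 0.004, 0], [0, 0, 0]], yaw=[0, 0, 0, 0, 0])

```text
t: 9.75
tool_pos: [0.5966, 0.1847, 0.1265]
eef_rot: [-0.477, 0.522, -0.522, 0.476]
ft_force: [-0.7, -0.4, -2.1]
grip_width: 0.0535
```

```bash
python3 go.py .597 .1847 .1141 -95.2
```

```text
t 9.75 tcp [0.5966 0.1847 0.1265] yawx -95.22 down [-0.001 -0.    -1.   ] q [ 0.16  0.39  1.5  -0.    1.25  1.82] F [-0.7 -0.4 -2.1] w 0.0535
 turn about y deg -0.02  world shift [ 0.0004  0.     -0.0124]  tool shift after turn [-0.0001  0.0124  0.0004]  now [-0.0001  0.0124  0.0004]
```

>>> servo_tool(claw=[0, 0, 0, 0, 0], travel=[[0, 0.004, 0.0003], [0, 0.003, 0], [0, 0.002, 0], [0, 0, 0], [0, 0, 0]], yaw=[0, 0, 0, 0, 0])

```text
t: 10.38
tool_pos: [0.5976, 0.1849, 0.1185]
eef_rot: [0.476, -0.522, 0.522, -0.477]
ft_force: [-1.7, 1.1, 3.3]
grip_width: 0.0535
```

```bash
python3 go.py .597 .1847 .1141 -95.2
```

```text
t 10.375 tcp [0.5976 0.1849 0.1185] yawx -95.21 down [ 0.001  0.    -1.   ] q [0.16 0.4  1.5  0.   1.24 1.82] F [-1.7  1.1  3.3] w 0.0535
 turn about y deg -0.01  world shift [-0.0006 -0.0002 -0.0044]  tool shift after turn [ 0.0003  0.0044 -0.0006]  now [ 0.0003  0.0044 -0.0006]
```

>>> servo_tool(claw=[0, 0, 0, 0, 0], travel=[[0, 0.002, 0], [0, 0.002, 0], [0, 0.001, 0], [0, 0, 0], [0, 0, 0]], yaw=[0, 0, 0, 0, 0])

```text
t: 11.0
tool_pos: [0.5974, 0.1849, 0.114]
eef_rot: [-0.477, 0.522, -0.522, 0.477]
ft_force: [-4.7, 0.1, 7.4]
grip_width: 0.0535
```

```bash
python3 go.py .597 .1847 .1141 -95.2
```

```text
t 11.0 tcp [0.5974 0.1849 0.114 ] yawx -95.22 down [ 0.  0. -1.] q [0.16 0.41 1.51 0.   1.23 1.82] F [-4.7  0.1  7.4] w 0.0535
 turn about y deg -0.02  world shift [-0.0004 -0.0002  0.0001]  tool shift after turn [ 0.0002 -0.0001 -0.0004]  now [ 0.0002 -0.0001 -0.0004]
```

>>> servo_tool(claw=[0, 0, 0, 0, 0], travel=[[0, 0.001, -0.0005], [0, 0.001, 0], [0, 0.001, 0], [0, 0, 0], [0, 0, 0]], yaw=[0, 0, 0, 0, 0])

```text
t: 11.62
tool_pos: [0.5974, 0.1848, 0.114]
eef_rot: [0.476, -0.522, 0.523, -0.477]
ft_force: [-8.7, -1.7, 18.3]
grip_width: 0.0536
```

```bash
python3 go.py .597 .1847 .1141 -95.2
```

```text
t 11.625 tcp [0.5974 0.1848 0.114 ] yawx -95.22 down [ 0.002  0.    -1.   ] q [ 0.16  0.41  1.51 -0.    1.23  1.82] F [-8.7 -1.7 18.3] w 0.0536
 turn about y deg -0.02  world shift [-0.0004 -0.0001  0.0001]  tool shift after turn [ 0.0002 -0.0001 -0.0004]  now [ 0.0002 -0.0001 -0.0004]
```

>>> servo_tool(claw=[80, 80, 80, 80, 80], travel=[[0, -0.001, 0], [0, 0, 0], [0, 0, 0], [0, 0, 0], [0, -0.015, 0]], yaw=[0, 0, 0, 0, 0])

```text
t: 12.25
tool_pos: [0.5954, 0.1845, 0.1246]
eef_rot: [-0.478, 0.523, -0.521, 0.476]
ft_force: [-0.2, 0.4, -0.1]
grip_width: 0.0754
```

>>> servo_tool(claw=[100, 100, 100, 100, 100], travel=[[0, -0.02, 0], [0, -0.03, 0], [0, -0.05, 0], [0, 0, 0], [0, 0, 0]], yaw=[0, 0, 0, 0, 0])

```text
t: 12.88
tool_pos: [0.597, 0.1848, 0.2271]
eef_rot: [0.476, -0.522, 0.523, -0.477]
ft_force: [-0.1, 0.7, -0.1]
grip_width: 0.094
```

```bash
python3 go.py .5342 -.1209 .2 -39; python3 -c "
from shot import *
shot('p2',{'side':(170,170,270,290),'top':(140,130,240,250)})"
```

```text
t 12.875 tcp [0.597  0.1848 0.2271] yawx -95.21 down [ 0.002  0.    -1.   ] q [0.16 0.3  1.4  0.   1.44 1.82] F [-0.1  0.7 -0.1] w 0.094
 turn about y deg -56.21  world shift [-0.0628 -0.3057 -0.0271]  tool shift after turn [ 0.1436  0.0269 -0.2772]  now [ 0.3102  0.0269 -0.0348]
```

View pics/p2.png

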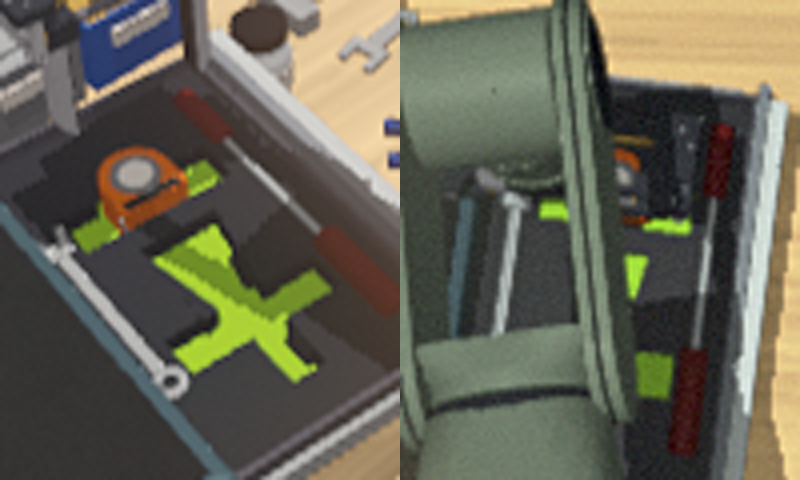

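>>> servo_tool(claw=[100, 100, 100, 100, 100], travel=[[0, 0, 0], [0, 0, 0], [0, 0, 0], [0, 0, 0], [0, 0, 0]], yaw=[-10.2, -10.2, -10.2, -10.2, -10.2])

```text
t: 13.6
tool_pos: [0.5957, 0.1846, 0.2239]
eef_rot: [0.657, -0.265, 0.263, -0.655]
ft_force: [0.4, 0.9, -0.7]
grip_width: 0.0941
```

>>> servo_tool(claw=[100, 100, 100, 100, 100], travel=[[0, 0, 0], [0.026, 0, -0.05], [0.026, 0, -0.05], [0.026, 0, -0.05], [0.026, 0, -0.05]], yaw=[-5.2, 0, 0, 0, 0])

```text
t: 14.22
tool_pos: [0.5501, -0.0374, 0.2243]
eef_rot: [0.667, -0.237, 0.235, -0.666]
ft_force: [0.7, 0.0, 0.5]
grip_width: 0.0941
```

```bash
python3 go.py .5350 -.1198 .1 -39.2
```

```text
t 14.225 tcp [ 0.5501 -0.0374  0.2243] yawx -38.99 down [-0.003  0.001 -1.   ] q [-0.22  0.15  1.59 -0.    1.4   0.46] F [0.7 0.  0.5] w 0.0941
 turn about y deg 0.21  world shift [-0.0151 -0.0824 -0.1243]  tool shift after turn [ 0.0407  0.1242 -0.0732]  now [ 0.0404  0.1242 -0.0734]
```

>>> servo_tool(claw=[100, 100, 100, 100, 100], travel=[[0.018, 0, -0.033], [0.018, 0, -0.033], [0, 0.06, 0], [0, 0.055, 0], [0, 0, 0]], yaw=[0.2, 0, 0, 0, 0])

```text
t: 14.85
tool_pos: [0.5323, -0.1081, 0.1048]
eef_rot: [-0.666, 0.243, -0.232, 0.666]
ft_force: [0.1, 1.3, 0.6]
grip_width: 0.0938
```

```bash
python3 go.py .5350 -.1198 .05 -39.2;python3 -c "
from shot import *
shot('p3',{'side':(230,160,330,240),'top':(230,160,330,240)})"
```

```text
t 14.85 tcp [ 0.5323 -0.1081  0.1048] yawx -39.24 down [-0.014  0.005 -1.   ] q [-0.36  0.27  1.71 -0.    1.17  0.33] F [0.1 1.3 0.6] w 0.0938
 turn about y deg -0.04  world shift [ 0.0027 -0.0117 -0.0548]  tool shift after turn [ 0.0103  0.0547 -0.0071]  now [ 0.0103  0.0547 -0.0071]
```

View pics/p3.png

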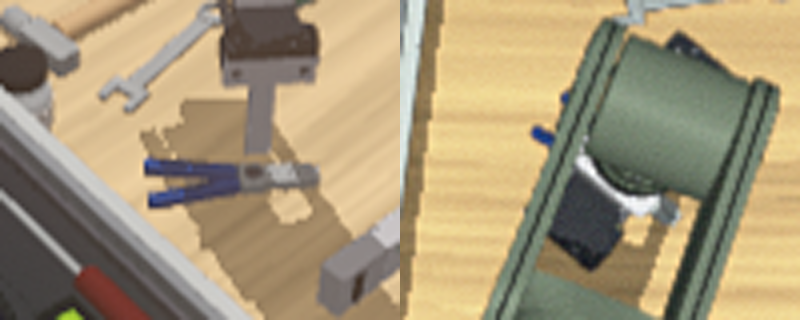

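>>> servo_tool(claw=[100, 100, 100, 100, 100], travel=[[0, 0, 0], [0.004, 0, -0.004], [0, 0.03, 0], [0, 0.03, 0], [0, 0, 0]], yaw=[0, 0, 0, 0, 0])

```text
t: 15.58
tool_pos: [0.5372, -0.1153, 0.0499]
eef_rot: [0.666, -0.239, 0.236, -0.666]
ft_force: [0.2, -0.3, -0.2]
grip_width: 0.0938
```

```bash
python3 go.py .5350 -.1198 .0135 -39.2
```

```text
t 15.575 tcp [ 0.5372 -0.1153  0.0499] yawx -39.21 down [-0.003  0.001 -1.   ] q [-0.37  0.35  1.74 -0.    1.06  0.32] F [ 0.2 -0.3 -0.2] w 0.0938
 turn about y deg -0.01  world shift [-0.0022 -0.0045 -0.0364]  tool shift after turn [ 0.0013  0.0364 -0.0048]  now [ 0.0013  0.0364 -0.0048]
```

>>> servo_tool(claw=[100, 100, 100, 100, 100], travel=[[0.001, 0.01, -0.0045], [0, 0.012, 0], [0, 0.006, 0], [0, 0, 0], [0, 0, 0]], yaw=[0, 0, 0, 0, 0])

```text
t: 16.2
tool_pos: [0.5368, -0.1198, 0.0233]
eef_rot: [-0.666, 0.237, -0.237, 0.666]
ft_force: [0.2, 0.0, 0.5]
grip_width: 0.0942
```

```bash
python3 go.py .5350 -.1198 .0135 -39.2
```

```text
t 16.2 tcp [ 0.5368 -0.1198  0.0233] yawx -39.21 down [ 0. -0. -1.] q [-0.38  0.39  1.75  0.    1.    0.31] F [0.2 0.  0.5] w 0.0942
 turn about y deg -0.01  world shift [-0.0018 -0.     -0.0098]  tool shift after turn [-0.0014  0.0098 -0.0012]  now [-0.0014  0.0098 -0.0012]
```

>>> servo_tool(claw=[100, 100, 0, 0, 0], travel=[[-0.0014, 0.006, -0.0012], [0, 0.0036, 0], [0, 0, 0], [0, 0, 0], [0, 0, 0]], yaw=[0, 0, 0, 0, 0], force=40)

```text
t: 16.82
tool_pos: [0.5349, -0.1199, 0.0136]
eef_rot: [0.666, -0.237, 0.237, -0.666]
ft_force: [0.3, 0.2, -0.5]
grip_width: 0.0672
```

```bash
python3 go.py .5350 -.1198 .0135 -39.2
```

```text
t 16.825 tcp [ 0.5349 -0.1199  0.0136] yawx -39.21 down [ 0. -0. -1.] q [-0.38  0.4   1.76 -0.    0.98  0.31] F [ 0.3  0.2 -0.5] w 0.0672
 turn about y deg -0.01  world shift [ 0.0001  0.0001 -0.0001]  tool shift after turn [0.0001 0.0001 0.0001]  now [0.0001 0.0001 0.0001]
```

>>> servo_tool(claw=[0, 0, 0, 0, 0], travel=[[0, 0, 0], [0, 0, 0], [0, 0, 0], [0, 0, 0], [0, 0, 0]], yaw=[0, 0, 0, 0, 0])

```text
t: 17.45
tool_pos: [0.5345, -0.1197, 0.0134]
eef_rot: [-0.666, 0.237, -0.237, 0.666]
ft_force: [-0.5, 0.5, 0.6]
grip_width: 0.0258
```

>>> servo_tool(claw=[0, 0, 0, 0, 0], travel=[[0, 0, 0], [0, 0, 0], [0, 0, 0], [0, 0, 0], [0, 0, 0]], yaw=[0, 0, 0, 0, 0])

```text
t: 18.08
tool_pos: [0.5346, -0.1197, 0.0135]
eef_rot: [-0.666, 0.237, -0.237, 0.666]
ft_force: [-1.5, 0.8, 1.6]
grip_width: 0.0256
```

```bash
python3 go.py .5350 -.1198 .0135 -39.2
```

```text
t 18.075 tcp [ 0.5346 -0.1197  0.0135] yawx -39.21 down [-0.  0. -1.] q [-0.38  0.4   1.76  0.    0.98  0.31] F [-1.5  0.8  1.6] w 0.0256
 turn about y deg -0.01  world shift [ 0.0004 -0.0001  0.    ]  tool shift after turn [ 0.0004 -0.      0.0002]  now [ 0.0004 -0.      0.0002]
```

>>> servo_tool(claw=[0, 0, 0, 0, 0], travel=[[0, -0.02, 0], [0, -0.045, 0], [0, -0.055, 0], [0, -0.055, 0], [0, -0.035, 0]], yaw=[0, 0, 0, 0, 0])

```text
t: 18.7
tool_pos: [0.5357, -0.1202, 0.2262]
eef_rot: [0.666, -0.236, 0.239, -0.666]
ft_force: [0.4, -0.6, -1.4]
grip_width: 0.0257
```

>>> servo_tool(claw=[0, 0, 0, 0, 0], travel=[[0, 0, 0], [0, 0, 0], [0, 0, 0], [0, 0, 0], [0, 0, 0]], yaw=[10, 10, 10, 10, 10])

```text
t: 19.32
tool_pos: [0.5343, -0.1198, 0.2225]
eef_rot: [0.502, -0.498, 0.498, -0.502]
ft_force: [-0.7, -0.2, -2.5]
grip_width: 0.0257
```

```bash
python3 go.py .4632 .1969 .2 -95.1
```

```text
t 19.325 tcp [ 0.5343 -0.1198  0.2225] yawx -89.55 down [-0.001  0.    -1.   ] q [-0.38  0.14  1.6  -0.    1.4   1.18] F [-0.7 -0.2 -2.5] w 0.0257
 turn about y deg 5.55  world shift [-0.0711  0.3167 -0.0225]  tool shift after turn [-0.3091  0.0227 -0.099 ]  now [-0.3172  0.0227 -0.0686]
```

>>> servo_tool(claw=[0, 0, 0, 0, 0], travel=[[0, 0, 0], [-0.05, 0, -0.016], [-0.05, 0, -0.016], [-0.05, 0, -0.016], [-0.05, 0, -0.016]], yaw=[5.6, 0, 0, 0, 0])

```text
t: 19.95
tool_pos: [0.4869, 0.0863, 0.2228]
eef_rot: [-0.478, 0.521, -0.521, 0.478]
ft_force: [1.1, 0.6, -2.8]
grip_width: 0.0256
```

>>> servo_tool(claw=[0, 0, 0, 0, 0], travel=[[-0.05, 0, -0.016], [-0.05, 0, -0.016], [0, 0, 0], [0, 0, 0], [0, 0, 0]], yaw=[0, 0, 0, 0, 0])

```text
t: 20.58
tool_pos: [0.4645, 0.186, 0.2231]
eef_rot: [0.478, -0.521, 0.521, -0.478]
ft_force: [0.4, 0.6, -2.5]
grip_width: 0.0254
```

```bash
python3 go.py .4632 .1969 .165 -95.1
```

```text
t 20.575 tcp [0.4645 0.186  0.2231] yawx -94.91 down [-0. -0. -1.] q [ 0.21  0.04  1.71 -0.    1.39  1.86] F [ 0.4  0.6 -2.5] w 0.0254
 turn about y deg 0.19  world shift [-0.0013  0.0109 -0.0581]  tool shift after turn [-0.0107  0.0581 -0.0022]  now [-0.0107  0.0581 -0.0022]
```

>>> servo_tool(claw=[0, 0, 0, 0, 0], travel=[[-0.0107, 0, -0.0022], [0, 0.03, 0], [0, 0.028, 0], [0, 0, 0], [0, 0, 0]], yaw=[0.2, 0, 0, 0, 0])

```text
t: 21.2
tool_pos: [0.4638, 0.1982, 0.1665]
eef_rot: [0.477, -0.521, 0.522, -0.478]
ft_force: [-0.5, -1.4, -1.6]
grip_width: 0.0256
```

```bash
python3 go.py .4632 .1969 .165 -95.1;python3 -c "
from shot import *
shot('p4',{'side':(170,170,270,290),'top':(140,130,240,250)})"
python3 - <<'E'
from ov import *
import station
s=station.arm.observe();t=s["tool_pos"]
y=np.radians(174.9);p=[t[0],t[1],y];zb=t[2]-.0135
it=[]
for c,a,b in PL: it+=[(c,p,zb+a/1e3,(255,0,0)),(c,p,zb+b/1e3,(255,255,0))]
overlay("p4.pkl","side",(185,185,265,260),it,"ov4")
E
```

```text
t 21.2 tcp [0.4638 0.1982 0.1665] yawx -95.04 down [ 0.002  0.    -1.   ] q [0.23 0.1  1.77 0.   1.27 1.89] F [-0.5 -1.4 -1.6] w 0.0256
 turn about y deg 0.06  world shift [-0.0006 -0.0013 -0.0015]  tool shift after turn [ 0.0013  0.0015 -0.0005]  now [ 0.0013  0.0015 -0.0005]
```

View pics/ov4.png

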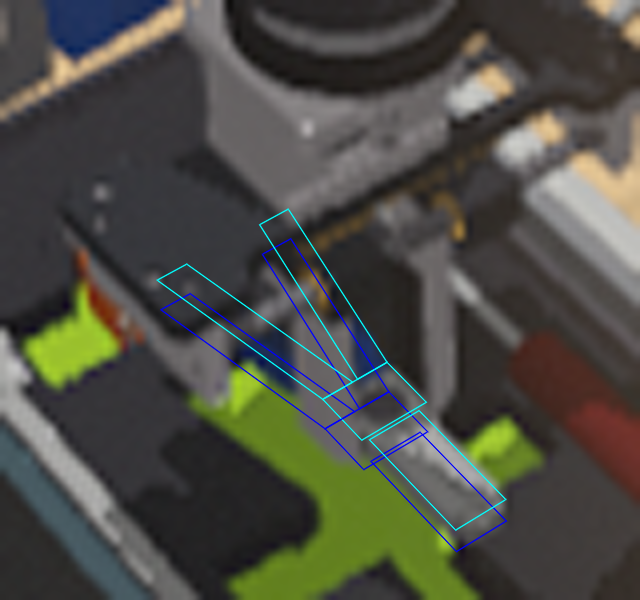

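View pics/p4.png

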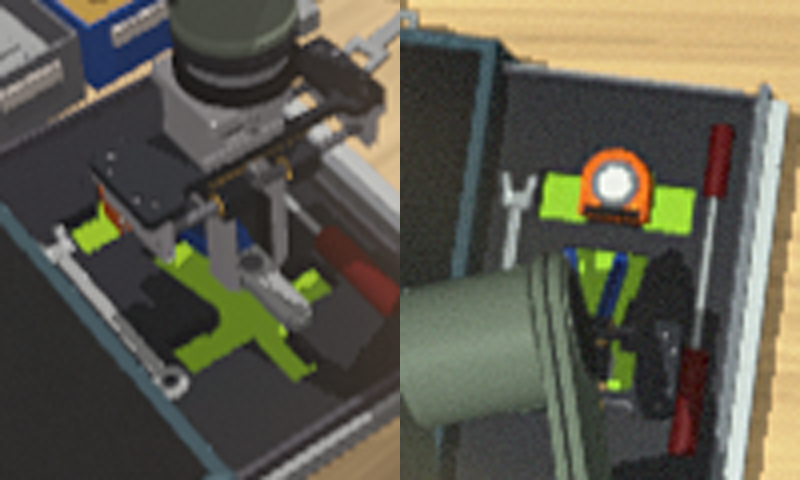

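```bash
python3 - <<'E'
from ov import *
import station
s=station.arm.observe();t=s["tool_pos"]
y=np.radians(174.95);p=[t[0],t[1],y];zb=t[2]-.0135
it=[]
for c,a,b in PL: it+=[(c,p,zb+b/1e3,(255,255,0))]
tp=[.6075,.1836,np.radians(-5.2)]
it+=[(TP[0][0],tp,.127,(255,255,0)),(TP[0][0],tp,.115,(255,0,0))]
overlay("p4.pkl","top",(165,160,230,230),it,"ov4t")
overlay("p2.pkl","side",(180,190,250,240),it[-2:],"ov2s",8)
E
```

```text
(no output)
```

View pics/ov4t.png

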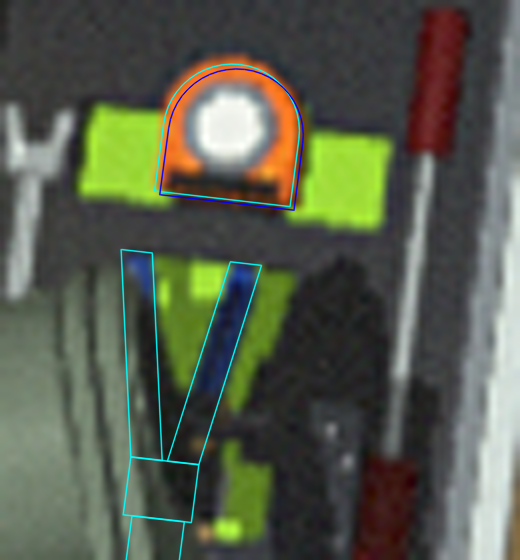

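View pics/ov2s.png

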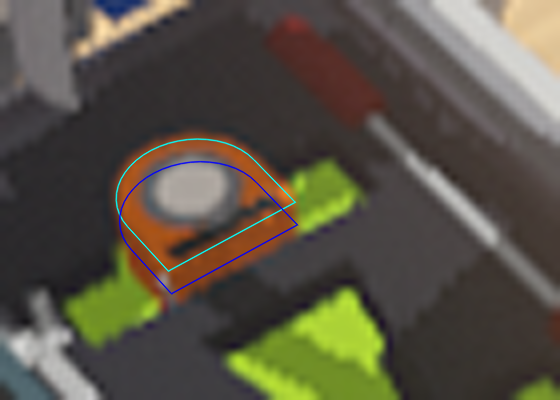

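>>> servo_tool(claw=[0, 0, 0, 0, 0], travel=[[0.0013, 0.006, -0.0005], [0, 0.015, 0], [0, 0.011, 0], [0, 0, 0], [0, 0, 0]], yaw=[0, 0, 0, 0, 0])

```text
t: 21.92
tool_pos: [0.4624, 0.1968, 0.1333]
eef_rot: [-0.478, 0.521, -0.521, 0.478]
ft_force: [0.7, -1.0, -1.5]
grip_width: 0.0254
```

```bash
python3 go.py .4632 .1969 .1105 -95.1
```

```text
t 21.925 tcp [0.4624 0.1968 0.1333] yawx -95.01 down [-0. -0. -1.] q [0.23 0.14 1.8  0.   1.2  1.89] F [ 0.7 -1.  -1.5] w 0.0254
 turn about y deg 0.09  world shift [ 0.0008  0.0001 -0.0228]  tool shift after turn [-0.0002  0.0228  0.0008]  now [-0.0002  0.0228  0.0008]
```

>>> servo_tool(claw=[0, 0, 0, 0, 0], travel=[[-0.0002, 0.004, 0.0008], [0, 0.004, 0], [0, 0.003, 0], [0, 0, 0], [0, 0, 0]], yaw=[0, 0, 0, 0, 0])

```text
t: 22.55
tool_pos: [0.4632, 0.1969, 0.1225]
eef_rot: [0.478, -0.521, 0.521, -0.478]
ft_force: [-1.3, 0.1, -2.4]
grip_width: 0.0253
```

```bash
python3 go.py .4632 .1969 .1105 -95.1
```

```text
t 22.55 tcp [0.4632 0.1969 0.1225] yawx -95.01 down [ 0.  0. -1.] q [ 0.23  0.16  1.81 -0.    1.18  1.89] F [-1.3  0.1 -2.4] w 0.0253
 turn about y deg 0.09  world shift [ 0.    -0.    -0.012]  tool shift after turn [0.    0.012 0.   ]  now [0.    0.012 0.   ]
```

Bottom is 6 mm into the pocket without contact; continuing.

>>> servo_tool(claw=[0, 0, 0, 0, 0], travel=[[0, 0.003, 0], [0, 0.003, 0], [0, 0.002, 0], [0, 0, 0], [0, 0, 0]], yaw=[0, 0, 0, 0, 0])

```text
t: 23.18
tool_pos: [0.4639, 0.1971, 0.1151]
eef_rot: [0.477, -0.521, 0.522, -0.478]
ft_force: [0.8, -0.5, 2.1]
grip_width: 0.0253
```

```bash
python3 go.py .4632 .1969 .1105 -95.1
```

```text
t 23.175 tcp [0.4639 0.1971 0.1151] yawx -95.02 down [ 0.002  0.    -1.   ] q [ 0.23  0.17  1.81 -0.    1.16  1.89] F [ 0.8 -0.5  2.1] w 0.0253
 turn about y deg 0.08  world shift [-0.0007 -0.0002 -0.0046]  tool shift after turn [ 0.0002  0.0046 -0.0007]  now [ 0.0002  0.0046 -0.0007]
```

>>> servo_tool(claw=[0, 0, 0, 0, 0], travel=[[0, 0.002, 0], [0, 0.002, 0], [0, 0.001, 0], [0, 0, 0], [0, 0, 0]], yaw=[0, 0, 0, 0, 0])

```text
t: 23.8
tool_pos: [0.4639, 0.197, 0.1104]
eef_rot: [0.477, -0.521, 0.522, -0.478]
ft_force: [-0.4, -0.8, 8.1]
grip_width: 0.0256
```

```bash
python3 go.py .4632 .1969 .1105 -95.1
```

```text
t 23.8 tcp [0.4639 0.197  0.1104] yawx -95.02 down [ 0.002  0.    -1.   ] q [ 0.23  0.17  1.82 -0.    1.15  1.89] F [-0.4 -0.8  8.1] w 0.0256
 turn about y deg 0.08  world shift [-0.0007 -0.0001  0.0001]  tool shift after turn [ 0.0002 -0.0001 -0.0007]  now [ 0.0002 -0.0001 -0.0007]
```

>>> servo_tool(claw=[0, 0, 0, 0, 0], travel=[[0, 0.001, 0], [0, 0.0007, 0], [0, 0, 0], [0, 0, 0], [0, 0, 0]], yaw=[0, 0, 0, 0, 0])

```text
t: 24.42
tool_pos: [0.4639, 0.197, 0.1103]
eef_rot: [0.477, -0.521, 0.522, -0.478]
ft_force: [-3.8, -2.2, 16.4]
grip_width: 0.0258
```

```bash
python3 go.py .4632 .1969 .1105 -95.1
```

```text
t 24.425 tcp [0.4639 0.197  0.1103] yawx -95.01 down [ 0.002  0.    -1.   ] q [ 0.23  0.17  1.82 -0.    1.15  1.89] F [-3.8 -2.2 16.4] w 0.0258
 turn about y deg 0.09  world shift [-0.0007 -0.0001  0.0002]  tool shift after turn [ 0.0002 -0.0002 -0.0007]  now [ 0.0002 -0.0002 -0.0007]
```

Seated firmly on the floor. Release and lift.

>>> servo_tool(claw=[55, 55, 55, 55, 55], travel=[[0, -0.0015, 0], [0, 0, 0], [0, 0, 0], [0, 0, 0], [0, -0.015, 0]], yaw=[0, 0, 0, 0, 0])

```text
t: 25.05
tool_pos: [0.4616, 0.1966, 0.1232]
eef_rot: [-0.479, 0.522, -0.521, 0.476]
ft_force: [0.4, 0.0, 0.1]
grip_width: 0.0518
```

>>> servo_tool(claw=[55, 55, 55, 55, 55], travel=[[0, -0.02, 0], [0, -0.04, 0], [0, -0.05, 0], [0, -0.03, 0], [0, 0, 0]], yaw=[0, 0, 0, 0, 0])

```text
t: 25.68
tool_pos: [0.4652, 0.1975, 0.2682]
eef_rot: [0.475, -0.52, 0.523, -0.48]
ft_force: [0.8, 0.8, 0.8]
grip_width: 0.0516
```

```bash
python3 go.py .5 0 .2 -95.1;python3 -c "
from shot import *
shot('p5',{'side':(170,170,270,290),'top':(140,130,240,250)})"
```

```text
t 25.675 tcp [0.4652 0.1975 0.2682] yawx -95.01 down [ 0.008  0.002 -1.   ] q [0.23 0.01 1.65 0.   1.47 1.89] F [0.8 0.8 0.8] w 0.0516
 turn about y deg 0.09  world shift [ 0.0348 -0.1975 -0.0682]  tool shift after turn [0.1938 0.0681 0.0517]  now [0.1939 0.0681 0.0514]
```

View pics/p5.png

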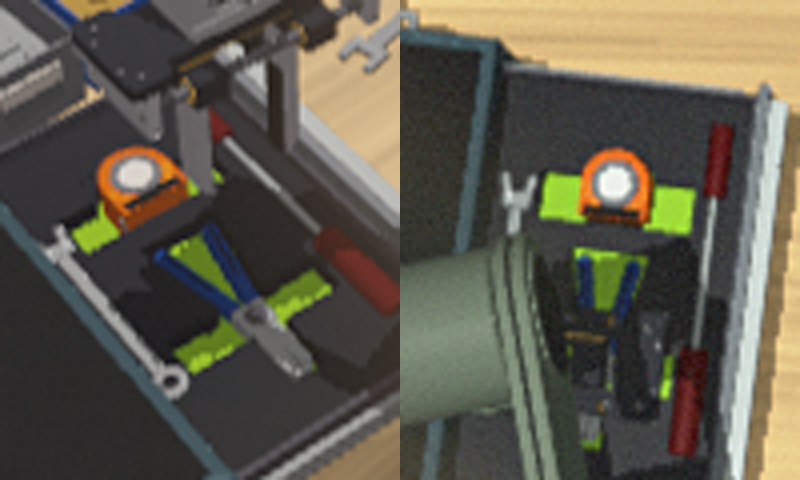

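```bash
python3 - <<'E'
import pickle
from h import *
D=pickle.load(open("d0.pkl","rb"));f=D["top"]
im=cv2.cvtColor(f["pixels"],cv2.COLOR_RGB2GRAY).astype(float)
for r in(165,185,205,225,245): print(r,f["pixels"][r,218:242].mean(axis=1).astype(int))
E
```

```text
165 [ 42  55  53  52  43  47  58  64  57  92 146 137 138 161 211 210 222 198
 100 101 105 101 118 177]
185 [118  64  63  58  67  62  70  93 140 137 132 219 217 218 219 125 110 111
 110 127 199 189 195 191]
205 [ 66  67  61  63  92 147 145 145 159 216 216 219 211 104 106 110 108 118
 188 184 184 183 183 180]
225 [ 71  70  90 145 136 139 221 218 219 222 145 107 102 106 121 183 182 181
 179 179 179 178 179 179]
245 [135 140 140 152 219 222 228 206 105 115 119 119 132 203 197 195 198 197
 196 198 198 195 196 196]
```

>>> servo_tool(claw=[55, 55, 55, 55, 55], travel=[[0.05, 0, 0.012], [0.055, 0, 0.014], [0.055, 0, 0.014], [0.055, 0, 0.014], [0.03, 0, 0]], yaw=[0, 0, 0, 0, 0])

```text
t: 26.4
tool_pos: [0.4943, -0.0541, 0.2615]
eef_rot: [-0.478, 0.523, -0.521, 0.476]
ft_force: [-0.1, 0.4, -0.4]
grip_width: 0.052
```

```bash
python3 go.py .5 0 .14 -95.1;python3 -c "
from shot import *
shot('p6',{'side':(170,170,270,290),'top':(140,130,240,250)})"
```

```text
t 26.4 tcp [ 0.4943 -0.0541  0.2615] yawx -95.16 down [-0.005  0.001 -1.   ] q [-0.28  0.01  1.67 -0.    1.47  1.38] F [-0.1  0.4 -0.4] w 0.052
 turn about y deg -0.06  world shift [ 0.0057  0.0541 -0.1215]  tool shift after turn [-0.0544  0.1215  0.0015]  now [-0.0544  0.1215  0.0014]
```

View pics/p6.png

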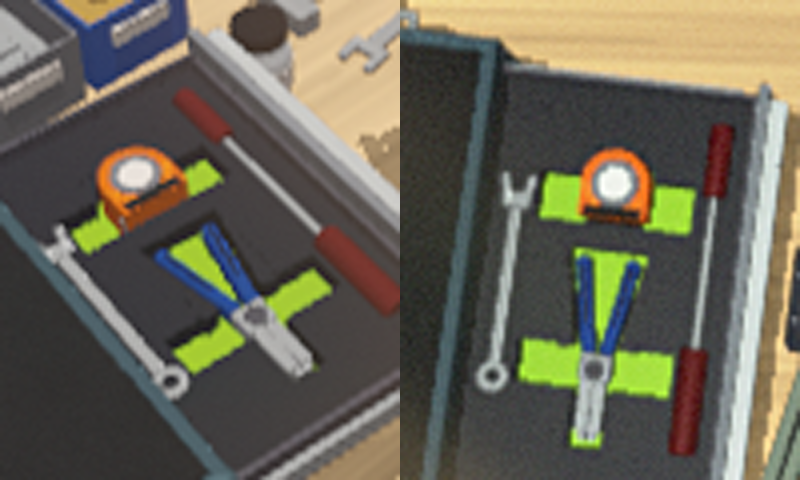

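```bash
cat > ver.py <<'E'
from ov import *
F=pickle.load(open("p6.pkl","rb"))
def al(f,k):
    p=f["pixels"].astype(float);R,G,B=p[...,0],p[...,1],p[...,2]
    if k=="pl": return (((B-R>25)|((R>105)&(abs(R-B)<40)&(G-R<12)))).astype(float)
    return ((R-G>25)|((R>110)&(G-R<12)&(abs(R-B)<60))).astype(float)
bx={"pl":{"top":(178,190,205,243),"side":(206,222,255,268)},"tp":{"top":(182,164,206,189),"side":(190,204,220,232)}}
home={"pl":[.4632,.1969,3.0533],"tp":[.6075,.1836,-.0906]}
for k,pc in(("pl",PL),("tp",TP)):
  for z in(.093,.097,.101,.105):
    r=fit([(F[c],al(F[c],k),bx[k][c]) for c in F],lambda f,p,b:solid(f,pc,p,z,b),home[k])
    rr=[fit([(F[c],al(F[c],k),bx[k][c])],lambda f,p,b:solid(f,pc,p,z,b),home[k]) for c in F]
    print(k,z,r[0].round(4),round(r[1],1),"d mm",((r[0]-home[k])[:2]*1e3).round(1),"ddeg",np.degrees(r[0][2]-home[k][2]).round(1)," per cam mm",[((q[0]-home[k])[:2]*1e3).round(1).tolist() for q in rr])
b=(165,160,230,245);p={k:home[k] for k in home}
it=[(c,home["pl"],.097+h/1e3,(0,0,255)) for c,a,h in PL]+[(TP[0][0],home["tp"],.127,(0,0,255))]
overlay("p6.pkl","top",b,it,"ov6t",7);overlay("p6.pkl","side",(185,195,262,272),it,"ov6s",7)
E
python3 ver.py
```

```text
pl 0.093 [0.4653 0.1955 3.0614] 415.6 d mm [ 2.1 -1.4] ddeg 0.5  per cam mm [[6.6, -4.8], [0.3, 1.3]]
pl 0.097 [0.4633 0.1963 3.0545] 372.9 d mm [ 0.1 -0.6] ddeg 0.1  per cam mm [[3.5, -2.8], [0.3, 0.7]]
pl 0.101 [0.4642 0.1966 3.0515] 360.6 d mm [ 1.  -0.3] ddeg -0.1  per cam mm [[1.9, -1.0], [0.1, 0.2]]
pl 0.105 [0.4628 0.197  3.0497] 368.0 d mm [-0.4  0.1] ddeg -0.2  per cam mm [[-0.7, 1.2], [0.4, -0.6]]
tp 0.093 [ 0.6154  0.1806 -0.2246] 175.9 d mm [ 7.9 -3. ] ddeg -7.7  per cam mm [[10.0, -4.7], [3.7, 1.8]]
tp 0.097 [ 0.6111  0.1832 -0.108 ] 138.5 d mm [ 3.6 -0.4] ddeg -1.0  per cam mm [[8.0, -4.1], [3.1, 1.4]]
tp 0.101 [ 0.61    0.1838 -0.0586] 111.4 d mm [2.5 0.2] ddeg 1.8  per cam mm [[3.6, -1.1], [2.4, 0.8]]
tp 0.105 [ 0.6094  0.1837 -0.0909] 107.9 d mm [1.9 0.1] ddeg -0.0  per cam mm [[0.8, 0.2], [2.0, 0.1]]
```

```bash
python3 -c "
import cv2,numpy as np
a=cv2.imread('pics/ov6t.png');b=cv2.imread('pics/ov6s.png');h=max(a.shape[0],b.shape[0])
p=lambda i:cv2.copyMakeBorder(i,0,h-i.shape[0],0,0,cv2.BORDER_CONSTANT)
o=np.hstack([p(a),p(b)]);cv2.imwrite('pics/ov6.png',cv2.resize(o,None,fx=.8,fy=.8,interpolation=cv2.INTER_AREA))"
```

```text
(no output)
```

View pics/ov6.png

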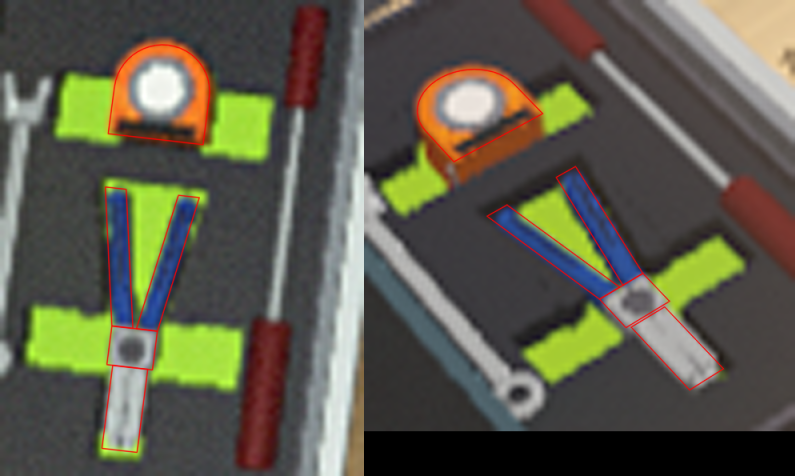

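```bash
cat > ver2.py <<'E'
from ver import *
print("--- clipped at foam top")
for k,pc in(("pl",PL),("tp",TP)):
  for dz in(-2,0,2,4,6,8):
    pcs=[(poly,18,max(hi+dz,18.1)) if k=="tp" else (poly,hi+dz-2,hi+dz) for poly,lo,hi in pc]
    r=fit([(F[c],al(F[c],k),bx[k][c]) for c in F],lambda f,p,b:solid(f,pcs,p,.097,b),home[k])
    print(k,"dz",dz,round(r[1],1),"d mm",((r[0]-home[k])[:2]*1e3).round(1),"ddeg",np.degrees(r[0][2]-home[k][2]).round(1))
E
python3 ver2.py | sed -n '/---/,$p'
```

```text
--- clipped at foam top
pl dz -2 244.8 d mm [ 0.4 -0.6] ddeg 0.2
pl dz 0 248.5 d mm [-0.6 -0.2] ddeg 0.3
pl dz 2 269.6 d mm [-1.2  0.3] ddeg 0.1
pl dz 4 305.0 d mm [-1.3  0.7] ddeg 0.1
pl dz 6 351.2 d mm [-1.9  1.2] ddeg -0.0
pl dz 8 402.1 d mm [-2.6  1.7] ddeg -0.5
tp dz -2 158.0 d mm [ 2.1 -0.3] ddeg -1.0
tp dz 0 144.7 d mm [ 2.1 -0.3] ddeg -0.4
tp dz 2 132.1 d mm [ 1.5 -0.2] ddeg -0.5
tp dz 4 125.3 d mm [ 0.9 -0.1] ddeg -0.0
tp dz 6 122.0 d mm [0.1 0.2] ddeg 0.8
tp dz 8 127.0 d mm [-0.2  0.5] ddeg 1.1
```

```bash
python3 go.py .604 .184 .2 -95.2
```

```text
t 26.5 tcp [ 0.494  -0.0542  0.2616] yawx -95.28 down [-0.005  0.001 -1.   ] q [-0.28  0.01  1.67 -0.    1.47  1.38] F [-0.   0.2  0.7] w 0.0518
 turn about y deg -0.08  world shift [ 0.11    0.2382 -0.0616]  tool shift after turn [-0.2472  0.0612  0.0883]  now [-0.2473  0.0612  0.0879]
```

>>> servo_tool(claw=[0, 0, 0, 0, 0], travel=[[-0.05, 0, 0.018], [-0.05, 0, 0.018], [-0.05, 0, 0.018], [-0.05, 0, 0.018], [-0.04, 0, 0.014]], yaw=[0, 0, 0, 0, 0])

```text
t: 27.12
tool_pos: [0.6011, 0.1832, 0.262]
eef_rot: [-0.479, 0.522, -0.52, 0.477]
ft_force: [0.7, -0.8, 0.0]
grip_width: 0.005
```

>>> servo_tool(claw=[0, 0, 0, 0, 0], travel=[[0, 0, 0], [0, 0.03, 0], [0, 0.03, 0], [0, 0, 0], [0, 0, 0]], yaw=[0, 0, 0, 0, 0])

```text
t: 27.75
tool_pos: [0.6021, 0.1796, 0.2049]
eef_rot: [0.477, -0.521, 0.522, -0.478]
ft_force: [0.2, 0.6, 0.1]
grip_width: 0.0005
```

```bash
python3 go.py .604 .184 .155 -95.2
```

```text
t 27.75 tcp [0.6021 0.1796 0.2049] yawx -95.03 down [ 0.  0. -1.] q [ 0.15  0.33  1.42 -0.    1.4   1.81] F [0.2 0.6 0.1] w 0.0005
 turn about y deg 0.17  world shift [ 0.0019  0.0044 -0.0499]  tool shift after turn [-0.0046  0.0499  0.0015]  now [-0.0046  0.0499  0.0015]
```

>>> servo_tool(claw=[0, 0, 0, 0, 0], travel=[[-0.0046, 0, 0.0015], [0, 0.03, 0], [0, 0.022, 0], [0, 0, 0], [0, 0, 0]], yaw=[0, 0, 0, 0, 0])

```text
t: 28.38
tool_pos: [0.6052, 0.1844, 0.154]
eef_rot: [0.477, -0.521, 0.522, -0.479]
ft_force: [0.4, -0.1, -0.6]
grip_width: 0.0005
```

```bash
python3 go.py .604 .184 .142 -95.2
```

```text
t 28.375 tcp [0.6052 0.1844 0.154 ] yawx -95.01 down [ 0.003  0.001 -1.   ] q [0.16 0.38 1.46 0.   1.3  1.82] F [ 0.4 -0.1 -0.6] w 0.0005
 turn about y deg 0.19  world shift [-0.0012 -0.0004 -0.012 ]  tool shift after turn [ 0.0006  0.012  -0.0012]  now [ 0.0006  0.012  -0.0012]
```

>>> servo_tool(claw=[0, 0, 0, 0, 0], travel=[[0, 0.006, 0], [0, 0.005, 0], [0, 0.002, 0], [0, 0, 0], [0, 0, 0]], yaw=[0, 0, 0, 0, 0])

```text
t: 29.0
tool_pos: [0.6041, 0.1842, 0.1393]
eef_rot: [0.478, -0.521, 0.521, -0.478]
ft_force: [-0.2, 0.1, 0.3]
grip_width: 0.0003
```

```bash
python3 go.py .604 .184 .138 -95.2
```

```text
t 29.0 tcp [0.6041 0.1842 0.1393] yawx -95.01 down [ 0.  0. -1.] q [0.16 0.39 1.47 0.   1.28 1.82] F [-0.2  0.1  0.3] w 0.0003
 turn about y deg 0.19  world shift [-0.0001 -0.0002 -0.0013]  tool shift after turn [ 0.0002  0.0013 -0.0001]  now [ 0.0002  0.0013 -0.0001]
```

>>> servo_tool(claw=[0, 0, 0, 0, 0], travel=[[0, 0.0015, 0], [0, 0.0015, 0], [0, 0, 0], [0, 0, 0], [0, 0, 0]], yaw=[0, 0, 0, 0, 0])

```text
t: 29.62
tool_pos: [0.6044, 0.1842, 0.1383]
eef_rot: [0.477, -0.521, 0.522, -0.478]
ft_force: [-3.4, -0.7, 7.6]
grip_width: 0.0006
```

```bash
python3 go.py .604 .184 .138 -95.2
```

```text
t 29.625 tcp [0.6044 0.1842 0.1383] yawx -95.01 down [ 0.001  0.    -1.   ] q [ 0.16  0.39  1.47 -0.    1.28  1.82] F [-3.4 -0.7  7.6] w 0.0006
 turn about y deg 0.19  world shift [-0.0004 -0.0002 -0.0003]  tool shift after turn [ 0.0003  0.0003 -0.0004]  now [ 0.0003  0.0003 -0.0004]
```

```bash
python3 - <<'E'
import pickle
from h import *
f=pickle.load(open("d0.pkl","rb"))["top"]
P=np.array([back(f,(c,r),.145) for r,c in((165,235.4),(185,232.6),(205,230.5),(225,227.9),(245,225.3))])
print(P.round(4)); d=np.polyfit(P[:,0],P[:,1],1);print(d,np.degrees(np.arctan(d[0])))
for x in(.5,.52,.55):print(x,np.polyval(d,x))
E
python3 go.py .52 .0 .25 -95.2
```

```text
[[0.6428 0.0508 0.145 ]
 [0.5796 0.0576 0.145 ]
 [0.517  0.0623 0.145 ]
 [0.455  0.0684 0.145 ]
 [0.3937 0.0744 0.145 ]]
[-0.09334521  0.11101057] -5.332833713937225
0.5 0.06433795906713444
0.52 0.062471054787306475
0.55 0.05967069836756453
t 29.625 tcp [0.6044 0.1842 0.1383] yawx -95.01 down [ 0.001  0.    -1.   ] q [ 0.16  0.39  1.47 -0.    1.28  1.82] F [-3.4 -0.7  7.6] w 0.0006
 turn about y deg 0.19  world shift [-0.0844 -0.1842  0.1117]  tool shift after turn [ 0.1911 -0.1118 -0.0672]  now [ 0.1909 -0.1118 -0.0679]
```

>>> servo_tool(claw=[0, 0, 0, 0, 0], travel=[[0, -0.03, 0], [0, -0.04, 0], [0.02, -0.03, -0.01], [0.05, 0, -0.02], [0.05, 0, -0.02]], yaw=[0.2, 0, 0, 0, 0])

```text
t: 30.25
tool_pos: [0.5431, 0.0683, 0.237]
eef_rot: [0.477, -0.521, 0.522, -0.477]
ft_force: [0.6, -0.1, -0.1]
grip_width: 0.0006
```

>>> servo_tool(claw=[0, 0, 0, 0, 0], travel=[[0.05, 0, -0.01], [0.02, 0, -0.007], [0, 0, 0], [0, 0, 0], [0, 0, 0]], yaw=[0, 0, 0, 0, 0])

```text
t: 30.88
tool_pos: [0.5204, 0.0021, 0.2362]
eef_rot: [-0.477, 0.522, -0.522, 0.477]
ft_force: [-0.1, 0.3, -0.1]
grip_width: 0.0003
```

```bash
python3 go.py .52 .01 .135 -95.2; python3 -c "
from shot import *
shot('p7',{'side':(170,170,270,290),'top':(140,130,240,250)})"
```

```text
t 30.875 tcp [0.5204 0.0021 0.2362] yawx -95.12 down [ 0.  0. -1.] q [-0.16  0.07  1.65  0.    1.42  1.5 ] F [-0.1  0.3 -0.1] w 0.0003
 turn about y deg 0.08  world shift [-0.0004  0.0079 -0.1012]  tool shift after turn [-0.0078  0.1012 -0.0011]  now [-0.0078  0.1012 -0.0011]
```

View pics/p7.png

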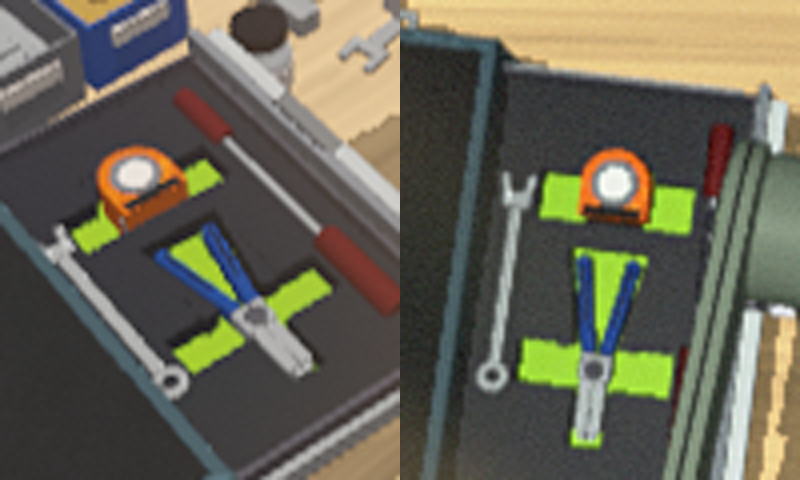

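>>> servo_tool(claw=[0, 0, 0, 0, 0], travel=[[0, 0.04, 0], [0, 0.05, 0], [0, 0.011, 0], [-0.015, 0, 0], [-0.01, 0, 0]], yaw=[0, 0, 0, 0, 0])

```text
t: 31.6
tool_pos: [0.5242, 0.027, 0.1375]
eef_rot: [0.476, -0.521, 0.523, -0.478]
ft_force: [-0.7, 0.5, -0.4]
grip_width: 0.0004
```

```bash
python3 go.py .52 .05 .135 -95.2
```

```text
t 31.6 tcp [0.5242 0.027  0.1375] yawx -95.17 down [ 0.004 -0.    -1.   ] q [-0.11  0.18  1.75  0.    1.21  1.55] F [-0.7  0.5 -0.4] w 0.0004
 turn about y deg 0.03  world shift [-0.0042  0.023  -0.0025]  tool shift after turn [-0.0225  0.0025 -0.0063]  now [-0.0225  0.0025 -0.0063]
```

>>> servo_tool(claw=[0, 0, 0, 0, 0], travel=[[-0.008, 0, -0.003], [-0.01, 0, 0], [-0.012, 0, 0], [-0.012, 0, 0], [-0.012, 0, 0]], yaw=[0, 0, 0, 0, 0])

```text
t: 32.22
tool_pos: [0.5247, 0.0799, 0.136]
eef_rot: [0.477, -0.522, 0.523, -0.477]
ft_force: [-0.9, -4.5, 3.9]
grip_width: 0.0006
```

```bash
python3 go.py .52 .05 .137 -95.2
```

```text
t 32.225 tcp [0.5247 0.0799 0.136 ] yawx -95.22 down [ 0.001 -0.001 -1.   ] q [-0.01  0.19  1.73 -0.    1.21  1.65] F [-0.9 -4.5  3.9] w 0.0006
 turn about y deg -0.02  world shift [-0.0047 -0.0299  0.001 ]  tool shift after turn [ 0.0302 -0.001  -0.002 ]  now [ 0.0302 -0.001  -0.002 ]
```

>>> servo_tool(claw=[0, 0, 0, 0, 0], travel=[[-0.012, 0, 0], [-0.014, 0, 0], [-0.014, 0, 0], [-0.014, 0, 0], [-0.014, 0, 0]], yaw=[0, 0, 0, 0, 0])

```text
t: 32.85
tool_pos: [0.5309, 0.1486, 0.1354]
eef_rot: [0.477, -0.522, 0.522, -0.477]
ft_force: [1.1, -5.0, 2.8]
grip_width: 0.0008
```

```bash
python3 go.py .53 .24 .137 -95.2; python3 -c "
from shot import *
shot('p8',{'side':(120,150,300,330),'top':(60,110,240,270)},fx=2.2)"
```

```text
t 32.85 tcp [0.5309 0.1486 0.1354] yawx -95.21 down [ 0.001 -0.    -1.   ] q [ 0.12  0.24  1.68 -0.    1.22  1.78] F [ 1.1 -5.   2.8] w 0.0008
 turn about y deg -0.01  world shift [-0.0009  0.0914  0.0016]  tool shift after turn [-0.0909 -0.0016 -0.0092]  now [-0.0909 -0.0016 -0.0092]
```

View pics/p8.png

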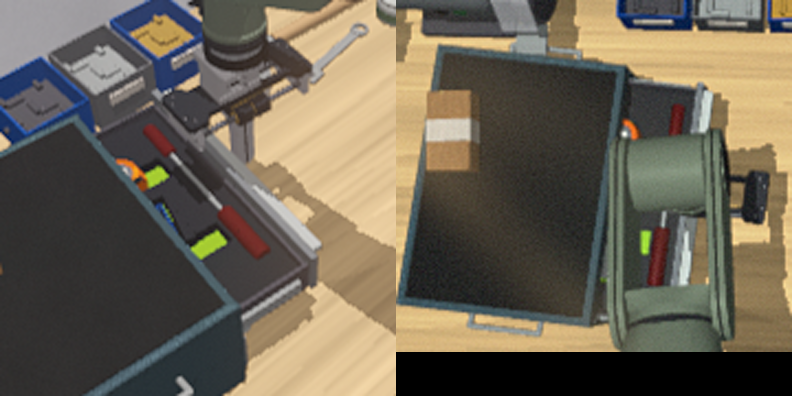

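>>> servo_tool(claw=[0, 0, 0, 0, 0], travel=[[-0.014, 0, 0], [-0.014, 0, 0], [-0.014, 0, 0], [-0.014, 0, 0], [-0.012, 0, 0]], yaw=[0, 0, 0, 0, 0])

```text
t: 33.58
tool_pos: [0.5355, 0.2162, 0.1343]
eef_rot: [-0.478, 0.523, -0.522, 0.476]
ft_force: [-2.2, -6.1, -1.3]
grip_width: 0.0007
```

```bash
python3 go.py .53 .24 .137 -95.2; python3 -c "
from shot import *
shot('p9',{'side':(120,150,300,330),'top':(60,110,240,270)},fx=2.2)"
```

```text
t 33.575 tcp [0.5355 0.2162 0.1343] yawx -95.19 down [-0.003 -0.    -1.   ] q [0.23 0.29 1.61 0.   1.24 1.9 ] F [-2.2 -6.1 -1.3] w 0.0007
 turn about y deg 0.01  world shift [-0.0055  0.0238  0.0027]  tool shift after turn [-0.0232 -0.0027 -0.0077]  now [-0.0232 -0.0027 -0.0077]
```

View pics/p9.png

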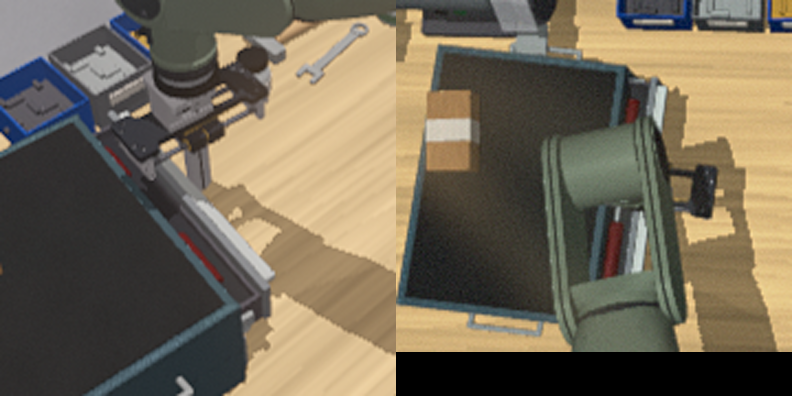

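>>> servo_tool(claw=[0, 0, 0, 0, 0], travel=[[-0.008, -0.001, 0], [-0.006, -0.001, 0], [-0.006, 0, 0], [-0.005, 0, 0], [-0.003, 0, 0]], yaw=[0, 0, 0, 0, 0])

```text
t: 34.3
tool_pos: [0.539, 0.2435, 0.1371]
eef_rot: [-0.477, 0.522, -0.522, 0.477]
ft_force: [-0.3, -4.1, -3.4]
grip_width: 0.0003
```

```bash
python3 go.py .53 .26 .137 -95.2
```

```text
t 34.3 tcp [0.539  0.2435 0.1371] yawx -95.21 down [-0. -0. -1.] q [0.28 0.32 1.58 0.   1.25 1.94] F [-0.3 -4.1 -3.4] w 0.0003
 turn about y deg -0.01  world shift [-0.009   0.0165 -0.0001]  tool shift after turn [-0.0156  0.0001 -0.0104]  now [-0.0156  0.0001 -0.0104]
```

>>> servo_tool(claw=[0, 0, 0, 0, 0], travel=[[-0.003, 0, 0], [-0.003, 0, 0], [-0.003, 0, 0], [0, 0, 0], [0, 0, 0]], yaw=[0, 0, 0, 0, 0])

```text
t: 34.92
tool_pos: [0.5399, 0.2526, 0.1374]
eef_rot: [-0.477, 0.522, -0.522, 0.477]
ft_force: [-1.0, -3.2, -2.2]
grip_width: 0.0003
```

```bash
python3 go.py .53 .26 .137 -95.2
```

```text
t 34.925 tcp [0.5399 0.2526 0.1374] yawx -95.21 down [ 0.     0.001 -1.   ] q [0.29 0.32 1.57 0.   1.25 1.95] F [-1.  -3.2 -2.2] w 0.0003
 turn about y deg -0.01  world shift [-0.0099  0.0074 -0.0004]  tool shift after turn [-0.0065  0.0004 -0.0106]  now [-0.0065  0.0004 -0.0106]
```

>>> servo_tool(claw=[0, 0, 0, 0, 0], travel=[[-0.003, 0, 0], [-0.002, 0, 0], [-0.002, 0, 0], [-0.002, 0, 0], [0, 0, 0]], yaw=[0, 0, 0, 0, 0])

```text
t: 35.55
tool_pos: [0.5399, 0.2527, 0.1376]
eef_rot: [0.482, -0.519, 0.526, -0.472]
ft_force: [-4.5, -24.6, 4.4]
grip_width: 0.0003
```

```bash
python3 go.py .53 .26 .137 -95.2; python3 -c "
from shot import *
shot('p10',{'side':(120,150,300,330),'top':(60,110,240,270)},fx=2.2)"
```

```text
t 35.55 tcp [0.5399 0.2527 0.1376] yawx -95.23 down [-0.004 -0.017 -1.   ] q [ 0.3   0.33  1.56 -0.02  1.26  1.97] F [ -4.5 -24.6   4.4] w 0.0003
 turn about y deg -0.03  world shift [-0.0099  0.0073 -0.0006]  tool shift after turn [-0.0064  0.0005 -0.0106]  now [-0.0063  0.0005 -0.0106]
```

View pics/p10.png

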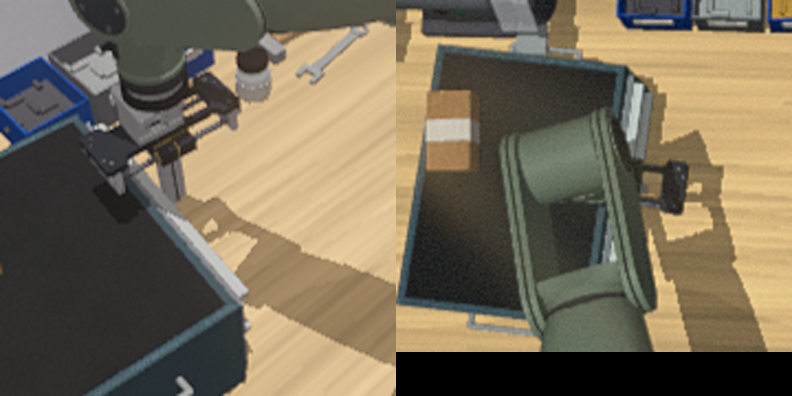

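>>> servo_tool(claw=[0, 0, 0, 0, 0], travel=[[0.012, 0, 0], [0.02, 0, 0], [0.03, 0, 0], [0.03, -0.03, 0], [0.02, -0.05, 0]], yaw=[0, 0, 0, 0, 0])

```text
t: 36.28
tool_pos: [0.5292, 0.1487, 0.2166]
eef_rot: [-0.477, 0.523, -0.521, 0.476]
ft_force: [-0.0, -0.4, -0.1]
grip_width: 0.0007
```

>>> servo_tool(claw=[0, 0, 0, 0, 0], travel=[[0.05, -0.03, 0], [0.05, 0, 0], [0.05, 0, 0], [0.03, 0, 0], [0, 0, 0]], yaw=[0, 0, 0, 0, 0])

```text
t: 36.9
tool_pos: [0.5147, -0.031, 0.2481]
eef_rot: [0.475, -0.523, 0.523, -0.477]
ft_force: [-0.1, 1.4, -1.3]
grip_width: 0.0007
```

```bash
python3 go.py .53 -.1 .23 -95.2; python3 -c "
from shot import *
shot('p11',{'side':(60,130,380,330),'top':(60,110,380,270)},fx=1.24)
import cv2
for n in('side','top'):
    f=pickle.load(open('p11.pkl','rb'))[n]['pixels'][:,:,::-1];cv2.imwrite('pics/f_'+n+'.png',cv2.resize(f,None,fx=1.5,fy=1.5))"
python3 - <<'E'
import pickle
from h import *
f=pickle.load(open("p11.pkl","rb"))["top"]
for r in(150,165,185,205,225): print(r,f["pixels"][r,140:178].mean(axis=1).astype(int))
E
```

```text
t 36.9 tcp [ 0.5147 -0.031   0.2481] yawx -95.4 down [ 0.003  0.001 -1.   ] q [-0.23  0.05  1.65  0.    1.44  1.44] F [-0.1  1.4 -1.3] w 0.0007
 turn about y deg -0.2  world shift [ 0.0153 -0.069  -0.0181]  tool shift after turn [0.0673 0.0181 0.0215]  now [0.0672 0.0181 0.0217]
150 [ 43  48  41  45  49  47  37  44  38  41  37  40  48  42  38  47  40  43
  35  46  81  86  68  34  59 128 127 115 197 198 206 203 118  53  63 105
 107 102]
165 [ 55  54  49  50  52  53  54  52  53  54  56  55  43  45  46  46  51  68
  87  89  70  46  89 130 130 121 190 192 202 192 101 109 115 119 119  93
 102 104]
185 [ 53  56  58  57  54  62  52  54  50  60  56  54  57  57  81  92  88  81
  53  75 133 128 117 193 192 196 197 134 104 111 121 122  98 101 107 100
 104 100]
205 [ 44  47  48  53  45  46  46  48  45  46  42  56  89  90  86  58  65 133
 128 128 191 191 193 201 157 107 114 120 125 107 102 103 107 105 108 118
 176 173]
225 [ 56  50  56  52  50  48  47  43  59  90  89  90  52  62 133 126 131 149
 193 197 202 177  94 113 115 121 108  94 101 112 108 104 103 117 174 175
 172 174]
```

View pics/f_side.png

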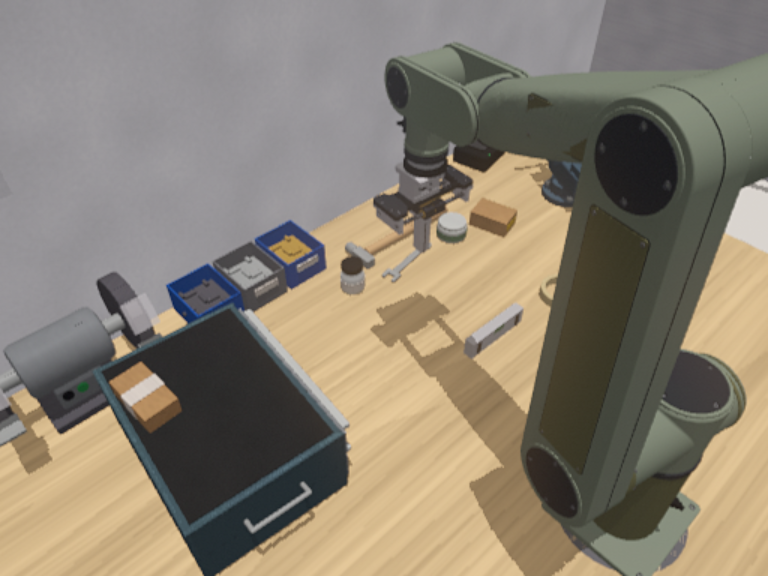

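View pics/f_top.png

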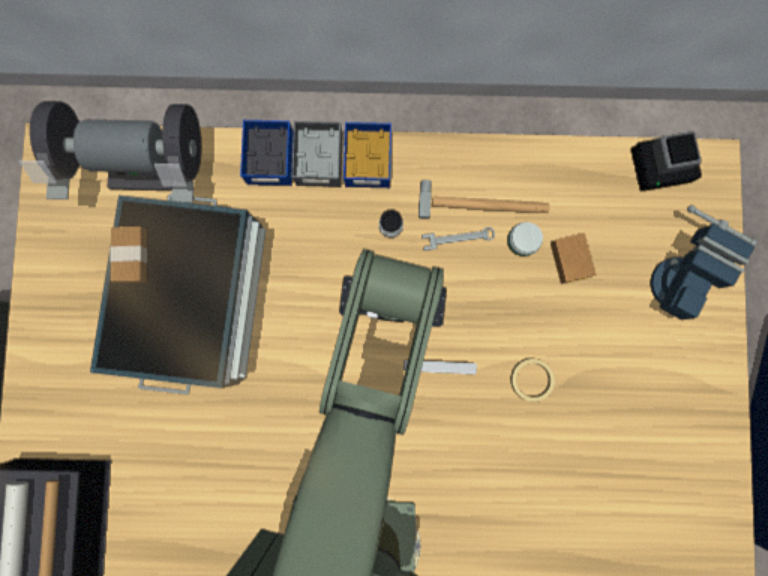

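```bash
python3 - <<'E'
import pickle
from h import *
f=pickle.load(open("p11.pkl","rb"))["top"]
n=np.array([-np.sin(np.radians(-5.2)),np.cos(np.radians(-5.2))])
for r,p,c in((165,169.5,160.4),(185,166.8,157.4),(205,164.1,154.4),(225,161.4,151.6)):
    a=back(f,(p,r),.145);b=back(f,(c,r),.162);print((np.dot(n,(b-a)[:2])*1e3).round(1))
E
python3 go.py .53 -.1 .23 -95.2
```

```text
24.0
24.8
25.6
25.7
t 37.0 tcp [ 0.5146 -0.0291  0.2478] yawx -95.23 down [ 0.002  0.001 -1.   ] q [-0.23  0.05  1.65  0.    1.44  1.44] F [ 0.2 -0.5  0.8] w 0.0005
 turn about y deg -0.03  world shift [ 0.0154 -0.0709 -0.0178]  tool shift after turn [0.0693 0.0177 0.0217]  now [0.0692 0.0177 0.0218]
```

Pull sits 25 mm from the chest edge, i.e. opening ≈ 0. Bystanders unmoved, arm clear. Handing in.

```bash
python3 -c "
from station import arm
print(arm.job_done())"
```

```text
the job is handed in; nothing more can be done
None
```

The pliers and the tape measure are in their own foam pockets, the drawer is pushed shut, and the job was handed in at about 37 s of the 72 s allowed. The hand-in gives no verdict, so these are my own last checks:

- **Tape measure:** it is on the pocket floor. A later press with closed fingers met it at the height expected for home, and 7.6 N did not move it.
- **Pliers:** they were pressed to the floor with about 16 N and did not go lower. An image fit before closing put them within about 1 mm and 0.3° of home.
- **Drawer:** pushing hit a hard stop at 25 N. In the top view the pull is 24–26 mm from the chest edge, against 25 mm when shut. I can't see the tools with the drawer closed.
- **Bystanders and arm:** the other things look unmoved in the final pictures, which I judged by eye. The arm was clear of everything at about 0.25 m height.

One check disagreed. The image fit for the tape slightly favoured a height about 6 mm too high, with an offset of 0–2 mm. The parts of the tape the colour mask missed make that fit unreliable, so I went by the press.

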